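# Scoop tumbling balls from the tray into the barrel

### The arm

A 7-joint arm with a two-finger parallel gripper is mounted at the origin on a cart in front of the work surface, level with it; the furniture and walls round the work are solid. World frame = base frame: x ahead of the robot, y to its left, z up, the work surface at z = 0. Lengths are in m, angles in rad, forces in N, time in s.
With the tool pointing down it reaches from about 0.35 to 0.9 m from the base axis. Payload 19.9 kg.
Tool frame: the origin (TCP) lies at the very end of the fingers, on their centre line; the grasp point (between the pads) lies 19 mm behind it; z points along the fingers, y is the direction in which the jaws open and shut (so a half turn about z gives the same grasp; the last joint's range is limited). The gripper opens to 85 mm and grips with 20 to 120 N. Pads are 22 mm wide; open, the fingers measure 114 mm over their backs; the gripper's body (76 mm by 85 mm) begins 54 mm behind the grasp point. The pads swing forward as they close: fully open they stand 13 mm farther back than shut.
Start: joints at [1.161, 0.417, -0.01, 1.614, 0.005, 1.111, -0.053], TCP at [0.225, -0.583, 0.231] pointing down, gripper open.
Joint ranges: [-2.81, 2.81], [-0.39, 2.02], [-1.27, 1.25], [0.06, 2.57], [-1.19, 4.33], [0.19, 2], [-2.82, 2.82]. Speed limits (rad/s): [1.89, 1.89, 2.39, 2.39, 3.01, 3.01, 3.01].

### API

Orientations are given as a 3x3 rotation matrix whose columns are the frame's x, y, z axes.
In Python, from plant import get_state, snapshot, sign_off, search_frame gives the robot as it stands.
- The arm moves only by the tool carry_out, never from a script. Its argument "rows" is a list of rows, each an object with "slide": the shift along the tool's x, y, z in units of 0.4 m (1.0 is 0.4 m), a list of three; "twist": the turn, a rotation vector about the tool's x, y, z in units of 30 degrees (1.0 is 30 degrees), a list of three; "fingers": the opening, from -1 (shut) to 1 (fully open). In form: [{"slide": [x, y, z], "twist": [wx, wy, wz], "fingers": fingers}, ...]. A call has 1 to 20 rows; each row is the pose to reach, as a shift and turn from the pose measured when the call began, along the tool's axes at that moment; what a row does not reach only later rows make up. A row lasts 1/12 s, in which the tool goes at most 41.7 mm and 7.16 degrees, less where a joint would pass 70% of its speed; a pose out of reach is approached as far as the arm can. A call with a number of a shift or a turn outside -1 to 1 is refused whole. A call with a gripper value outside its range is refused whole. The fingers move at their own pace and stop on an object; the grip force is fixed at half the most. Time passes only in rows, so rows that repeat a pose let the fingers close. It gives the time, the measured TCP pose, the force and the opening at its end, in the units of the state.
- get_state(): the state, without advancing time (a new reading comes with each control period).
- snapshot(name): name is "scene" or "side" or "wrist"; returns a dict with "pixels" (400x640x3 uint8, blue, green, red), "fx", "fy", "cx", "cy" (pixels), "D" ([k1, k2, p1, p2, k3] as OpenCV has them; the pictures are not rectified), "xyz" and "orientation" of the camera in the world. Camera axes: x right, y down, z forward; pixel columns grow to the right and rows downward; lengths in m; the calibration is good to about 2 mm. A picture is of the moment at which its call begins. There is no depth.
- sign_off(): hands the job in, once; it reports no verdict.
Trained networks look in the newest picture that a camera, given by its name, has taken for a name from the list of things; names that differ only in an ending like _2 or _b are one class to them, and where a whole thing is asked for, a point or a joint stands for the part that bears it (a point fixed in the world has none). Each returns a list of dicts, best first, with "conf" (0 to 1); they miss things now and then, are a little off and sometimes report something else, mostly with a low value. They report only what shows in the picture. A call takes as long as a camera call.
- search_frame(name, camera): "rect" ([left, top, right, bottom] in pixels, round what is visible of it).
The state is a dict: "t": time; "q": joint angles; "qvel": joint speeds; "joint_torque": joint torques, N m; "tool_pos": TCP position; "ee_rot": TCP orientation; "force": force on the tool from outside, world axes, zero at the start; "wrist_torque": the same for the moment, N m; "grip_width": finger opening in m.
Only numpy, scipy, OpenCV 4.12 (cv2) and the standard library are available. Lean on these libraries where they do the work, as an engineer would, in place of code of your own. Each camera call takes 0.05 s, during which the arm holds its last target. There are 200 camera calls.

### The job

Load the tumbler: with the steel scoop, held by its wooden grip, scoop ceramic balls out of the blue tray and tip them into the black rubber barrel until at least five of the six are in it; one left over may stay in the tray. Do not touch the balls with the gripper, do not spill any, and leave the other things where they are. Then stand the scoop on the bench top on its flat pan, as it stood at first.

Things in the scene. Friction and masses are not known exactly. Their poses are not given: they have to be found in the camera images.
- scoop: hand scoop 182 mm long, 0.22 kg (+-25%): open steel pan 86 mm long (x), 80 wide (y), 75 inside, floor 2.5 thick, back wall 40 high, side walls falling from 35 to 16 and ending 12 mm short of the lip; a neck rises behind it to a raised wooden grip. Origin: centre of the pan's underside; x points from the grip to the open lip, z up. Stands by itself on its flat pan. Pan, tray and balls are slippery (friction about 0.3)
- scoop_grip (a point): centre of the scoop's wooden grip, a level bar along the scoop's x axis, 82 mm long, 18 mm wide (y), 24 mm high; it lies 95 mm behind and 95 mm above the scoop's origin, 138 mm behind the lip
- scoop_lip (a point): middle of the scoop's front lip, on its underside, 43 mm ahead of the scoop's origin; same axes
- tray: blue open tray with a steel rim, fixed to the bench; inside 152 mm long (x) and 92 mm wide (y), walls 4 mm, rim top 49 mm above the bench. A grey liner mat on its floor carries the balls; the mat is of a different thickness each time: its top lies 10 to 20 mm above the bench. Origin: on the bench under its centre. The balls start in its +x half (which faces away from the robot), two rows of three
- barrel: round black rubber tumbling barrel with a steel band, fixed to the bench, open at the top: 142 mm outside at the rim, at least 126 mm inside above a narrower foot, 86 mm high, inner floor 8 mm above the bench. Origin: on the bench under its centre
- barrel_floor (a point): centre of the barrel's inner floor
- barrel_mouth (a point): centre of the barrel's mouth, 86 mm above the bench
- ball_0_center (a point): centre of a glazed ceramic tumbling ball, 24 mm across, 18 g; white; rolls on slopes of more than about 10 degrees
- ball_1_center (a point): centre of a glazed ceramic tumbling ball, 24 mm across, 18 g; blue; rolls on slopes of more than about 10 degrees
- ball_2_center (a point): centre of a glazed ceramic tumbling ball, 24 mm across, 18 g; white; rolls on slopes of more than about 10 degrees
- ball_3_center (a point): centre of a glazed ceramic tumbling ball, 24 mm across, 18 g; brown-red; rolls on slopes of more than about 10 degrees
- ball_4_center (a point): centre of a glazed ceramic tumbling ball, 24 mm across, 18 g; white; rolls on slopes of more than about 10 degrees
- ball_5_center (a point): centre of a glazed ceramic tumbling ball, 24 mm across, 18 g; blue; rolls on slopes of more than about 10 degrees
- jar_yellow: bystander: small screw-lid jar, yellow with a white lid, 35 mm across, 30 mm high; origin at the centre of its underside. Left of it stands a fixed floor magnifier lamp: white head 0.11 to 0.29 m ahead of the robot's axis, 0.30 to 0.49 m left, top 0.08 m above the bench; thin rods slant from it up to an elbow 0.51 m ahead, 0.40 m left, 0.47 m high: pass over the head, not through the rods
- bar_red: bystander: bar of red polishing compound, 95 x 45 x 34 mm; origin at the centre of its underside

How it is judged:
By the outcome, as a careful person would: the job done as asked, in the order asked, and still so for the second after the job is handed in, with the robot touching nothing.
It also fails if it takes over 72 s, if anything falls off the work surface, if the arm or the gripper's body presses on something with over 40 N, if the wrist force passes 120 N, or if a joint passes its speed limit or range.

## Working session

There is one attempt and no reset: what is moved stays moved. The work goes in short steps, Python scripts to look and compute and a tool call to move; the robot and the scene stay as the last step left them, time stands still between calls to the robot, and variables do not carry over. Pictures are saved under pics/ and viewed, about 8 in all and at most 12, crops included, and the job is handed in when it is done.

Besides the shell and the picture viewer there is one more tool, called after "Request:" as name([rows], argument=value, ...), one row to a line, values as JSON. carry_out: Moves the arm, as the interface text tells. Shifts and turns lie within -1 to 1; 1 stands for 0.4 m of shift or 30 degrees of turn. Its arguments: {"type":"object","properties":{"rows":{"type":"array"}},"required":["rows"]}

```bash
mkdir -p pics; ls; cat > h.py <<'E'
import numpy as np, cv2
from plant import get_state, snapshot, search_frame, sign_off
def ray(s,u,v):
    K=np.array([[s['fx'],0,s['cx']],[0,s['fy'],s['cy']],[0,0,1.]])
    p=cv2.undistortPoints(np.array([[[u,v]]],float),K,np.array(s['D'],float))[0,0]
    return np.array(s['xyz']),np.array(s['orientation'])@np.array([p[0],p[1],1.])
def onz(s,u,v,z):
    o,d=ray(s,u,v); return o+d*(z-o[2])/d[2]
def proj(s,P):
    K=np.array([[s['fx'],0,s['cx']],[0,s['fy'],s['cy']],[0,0,1.]])
    R=np.array(s['orientation']); c=(np.atleast_2d(P)-np.array(s['xyz']))@R
    return cv2.projectPoints(c,np.zeros(3),np.zeros(3),K,np.array(s['D'],float))[0][:,0]
E
python3 - <<'E'
from h import *
np.set_printoptions(precision=4,suppress=True)
for c in ['scene','side']:
    s=snapshot(c); cv2.imwrite(f'pics/{c}0.png',s['pixels'])
    print(c,s['xyz'],np.array(s['orientation']).tolist(),s['fx'])
    for n in ['scoop','scoop_grip','scoop_lip','tray','barrel','ball_0_center','jar_yellow','bar_red']:
        print(n,[(np.round(d['rect'],1).tolist(),round(d['conf'],2)) for d in search_frame(n,c)[:6]])
print(get_state())
E
```

```text
pics
scene [0.0209 0.5949 0.7289] [[-0.826339185444603, -0.33317292099581297, 0.4540477456324032], [-0.5630007160449012, 0.46878622769564426, -0.680639160242647], [0.013919207293454196, -0.818068015166224, -0.574953022629081]] 410.21915793698474
scoop [([309.0, 196.9, 350.9, 267.4], 0.63), ([281.1, 165.1, 339.6, 209.7], 0.55)]
scoop_grip [([305.6, 194.7, 351.3, 270.3], 0.58)]
scoop_lip [([308.3, 197.6, 351.0, 270.8], 0.88), ([281.5, 163.5, 339.5, 206.6], 0.72)]
tray [([279.9, 169.0, 340.2, 207.9], 0.58)]
barrel [([233.3, 195.7, 283.6, 244.5], 0.63)]
ball_0_center [([306.6, 194.2, 350.2, 270.4], 0.64), ([312.6, 176.5, 321.1, 184.1], 0.56)]
jar_yellow [([287.1, 288.3, 301.9, 310.8], 0.62), ([279.4, 165.9, 337.0, 208.3], 0.35)]
bar_red [([346.5, 159.4, 371.9, 184.8], 0.68)]
side [ 0.4996 -1.0109  0.6892] [[0.9993271031730913, -0.011861203354957533, 0.034708107390782235], [-0.03512501642101305, -0.5819801051858292, 0.8124440844693958], [0.01056286348966471, -0.8131165162649591, -0.5820051175823415]] 417.8319668854838
scoop [([261.2, 182.1, 292.7, 213.1], 0.71)]
scoop_grip [([260.4, 180.4
[... 184 characters left out ...]
, 215.5], 0.35)]
ball_0_center []
jar_yellow [([264.4, 162.6, 275.4, 171.4], 0.51)]
bar_red [([309.0, 287.8, 359.6, 330.9], 0.92)]
{'t': 0.9, 'q': array([ 1.1605,  0.4174, -0.0103,  1.6136,  0.0047,  1.1107, -0.053 ]), 'qvel': array([-0.0003, -0.0001, -0.0004,  0.0002,  0.0009, -0.0014,  0.0005]), 'joint_torque': array([  0.    , -86.4213,   0.6772, -43.5204,   0.0188,   0.002 ,
        -0.    ]), 'tool_pos': array([ 0.2253, -0.5829,  0.2312]), 'ee_rot': array([[ 0.9328,  0.3605, -0.0001],
       [ 0.3605, -0.9328,  0.0001],
       [-0.0001, -0.0001, -1.    ]]), 'force': array([ 0.127 , -0.5934,  0.2225]), 'wrist_torque': array([ 0.0159,  0.002 , -0.0133]), 'grip_width': 0.08514440981730337}
```

```bash
python3 - <<'E'
import cv2
a=cv2.imread('pics/scene0.png')[130:330,210:390]; b=cv2.imread('pics/side0.png')[140:340,235:415]
cv2.imwrite('pics/v1.png',cv2.hconcat([cv2.resize(a,None,fx=4,fy=4)[:600,:],]) if 0 else cv2.resize(a,(540,600),interpolation=cv2.INTER_CUBIC))
cv2.imwrite('pics/v2.png',cv2.resize(b,(540,600),interpolation=cv2.INTER_CUBIC))
E
```

```text
(no output)
```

View pics/v1.png

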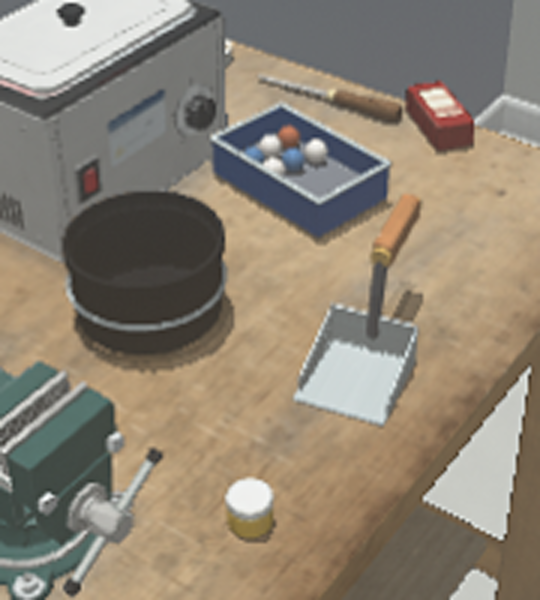

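View pics/v2.png

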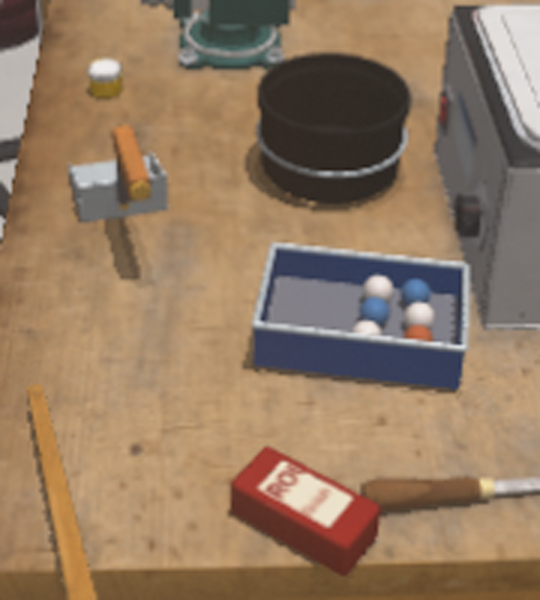

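```bash
cat > fit.py <<'E'
from h import *
from scipy.optimize import least_squares
np.set_printoptions(precision=4,suppress=True)
S={c:snapshot(c) for c in ['scene','side']}
off={'scene':(210,130),'side':(235,140)}
def px(c,p): return np.array(p)/3+off[c]-0.33
def pose(p,L): 
    c,s=np.cos(p[2]),np.sin(p[2]); L=np.atleast_2d(np.array(L,float))
    return np.c_[p[0]+c*L[:,0]-s*L[:,1],p[1]+s*L[:,0]+c*L[:,1],L[:,2]]
def fit(obs,p0):
    f=lambda p: np.concatenate([(proj(S[c],pose(p,L))[0]-px(c,q)) for c,L,q in obs])
    r=least_squares(f,p0,loss='soft_l1'); print(r.x,np.degrees(r.x[2])); print(r.fun.reshape(-1,2).round(1).tolist()); return r.x
z=.049
tray=fit([('side',(-80+0,50,0),(0,0))] and [
 ('scene',(.080,.050,z),(213,142)),('scene',(.080,-.050,z),(283,107)),('scene',(-.080,-.050,z),(388,163)),('scene',(-.080,.050,z),(320,205)),
 ('side',(-.080,.050,z),(274,245)),('side',(.080,.050,z),(468,264)),('side',(.080,-.050,z),(467,350)),('side',(-.080,-.050,z),(258,325))],[.55,-.3,0])
sc=fit([('scene',(.043,.04,0),(296,399)) ,('scene',(.043,-.04,0),(385,423)),
 ('scene',(-.043,.04,.04),(330,307)),('scene',(-.043,-.04,.04),(416,325)),
 ('side',(-.043,.04,0),(82,221)),('side',(-.043,-.04,0),(167,208)),('side',(-.136,0,.095),(140,190)),('side',(-.054,0,.107),(123,127))],[.35,.1,1.6]) if 1 else 0
print('grip',pose(sc,(-.095,0,.095)))
bar=[]
for c,pts in {'scene':[(63,245),(225,240),(143,193),(143,287)],'side':[(258,102),(411,103),(334,54),(334,150)]}.items():
    q=[onz(S[c],*px(c,p),.086)[:2] for p in pts]; print(c,'barrel',(q[0]+q[1])/2,(q[2]+q[3])/2,np.linalg.norm(q[0]-q[1]))
for n,c,p,zz in [('jar','scene',(250,498),.03),('jar','side',(105,68),.03),('bar','side',(305,505),.034),('bar','scene',(438,100),.034)]:
    print(n,onz(S[c],*px(c,p),zz))
for p in [(378,288),(416,291),(375,310),(419,314),(368,331),(418,334)]: print('ball',pose([0,0,-tray[2]],onz(S['side'],*px('side',p),.027)-np.r_[tray[:2],0]))
E
python3 fit.py
```

```text
[ 0.6276 -0.2696 -0.1912] -10.957508954066677
[[-0.3, -1.7], [-0.1, -1.3], [1.2, -0.4], [0.3, -1.2], [-0.2, -0.7], [0.4, -0.2], [0.2, -0.9], [-0.9, -0.4]]
[ 0.4202 -0.0602  1.8057] 103.45876529593505
[[30.1, 10.1], [-29.9, -6.4], [30.2, 6.9], [-27.9, -6.6], [-0.3, 0.6], [0.3, 0.5], [0.6, -0.1], [-0.4, -1.1]]
grip [[ 0.4423 -0.1526  0.095 ]]
scene barrel [ 0.6189 -0.0227] [ 0.6245 -0.0274] 0.13938749715373427
side barrel [ 0.6218 -0.0487] [ 0.6218 -0.043 ] 0.13923013945856536
jar [0.4022 0.1148 0.03  ]
jar [0.4019 0.1121 0.03  ]
bar [ 0.5659 -0.4666  0.034 ]
bar [ 0.5748 -0.4604  0.034 ]
ball [[0.0088 0.0332 0.027 ]]
ball [[0.0396 0.0346 0.027 ]]
ball [[0.0083 0.0059 0.027 ]]
ball [[0.0433 0.0068 0.027 ]]
ball [[ 0.0047 -0.0197  0.027 ]]
ball [[ 0.0436 -0.0168  0.027 ]]
```

```bash
python3 - <<'E'
t=open('fit.py').read()
t=t.replace("(.043,.04,0),(296,399)","(.043,-.04,0),(296,399)").replace("(.043,-.04,0),(385,423)","(.043,.04,0),(385,423)").replace("(-.043,.04,.04),(330,307)","(-.043,-.04,.04),(330,307)").replace("(-.043,-.04,.04),(416,325)","(-.043,.04,.04),(416,325)")
t=t.split("bar=[]")[0]+'''
cand=[]
th=np.linspace(0,2*np.pi,60)
def sil(c,p):
    L=np.r_[[(p[0]+.071*np.cos(a),p[1]+.071*np.sin(a),.086) for a in th]]
    q=proj(S[c],L); return q[:,0].min(),q[:,0].max(),q[:,1].min()
obs={'scene':(63,225,192),'side':(258,411,54)}
f=lambda p:np.concatenate([np.array(sil(c,p))-[px(c,(o[0],0))[0],px(c,(o[1],0))[0],px(c,(0,o[2]))[1]] for c,o in obs.items()])
r=least_squares(f,[.62,-.035],diff_step=1e-3);print('barrel',r.x,r.fun)
'''
open('fit.py','w').write(t)
E
python3 fit.py
```

```text
[ 0.6276 -0.2696 -0.1912] -10.957508954066677
[[-0.3, -1.7], [-0.1, -1.3], [1.2, -0.4], [0.3, -1.2], [-0.2, -0.7], [0.4, -0.2], [0.2, -0.9], [-0.9, -0.4]]
[ 0.4219 -0.0612  1.7944] 102.80889444809073
[[-0.6, 0.9], [-0.1, 1.7], [0.7, -1.1], [1.3, 0.6], [0.1, 0.8], [0.8, 0.8], [0.6, 0.3], [-0.0, -0.9]]
grip [[ 0.4429 -0.1539  0.095 ]]
barrel [ 0.6235 -0.0284] [-0.3498  0.4747 -0.3841 -0.2123  0.2073 -0.519 ]
```

```bash
cat >> h.py <<'E'
from scipy.spatial.transform import Rotation as Ro
def scoopR(yaw,pitch=0): # pitch>0: lip down
    return Ro.from_euler('ZY',[yaw,pitch]).as_matrix()
BETA=np.radians(15)
# tool axes in scoop frame
T_S=np.c_[[np.cos(BETA),0,np.sin(BETA)],[0,-1,0],[np.sin(BETA),0,-np.cos(BETA)]]
def tool_for(point,local,yaw,pitch,gl=np.array([-.095,0,.095]),TS=T_S):
    """TCP pose so that scoop-local 'local' sits at world 'point'; grasp point at gl"""
    R=scoopR(yaw,pitch); Rt=R@TS
    return np.array(point)+R@(gl-np.array(local))+.019*Rt[:,2],Rt
def delta(p,Rt,st=None):
    st=st or get_state(); R0=np.array(st['ee_rot'])
    return (R0.T@(p-st['tool_pos'])/.4).round(4), (Ro.from_matrix(R0.T@Rt).as_rotvec()/np.radians(30)).round(4)
E
python3 - <<'E'
from h import *
yaw=1.7944; g=[.4429,-.1539,.095]
p,R=tool_for(g,[-.095,0,.095],yaw,0); p2=p-.12*R[:,2]
st=get_state(); print(p,p2,delta(p2,R))
# staged
R0=np.array(st['ee_rot']); rv=Ro.from_matrix(R0.T@R).as_rotvec()
for k in (1,2,3):
    Rk=R0@Ro.from_rotvec(rv*k/3).as_matrix(); pk=st['tool_pos']+(p2-st['tool_pos'])*k/3
    Rs=R0@Ro.from_rotvec(rv*(k-1)/3).as_matrix(); ps=st['tool_pos']+(p2-st['tool_pos'])*(k-1)/3
    print((Rs.T@(pk-ps)/.4).round(3),(rv/3/np.radians(30)).round(3))
E
```

```text
[ 0.44180956 -0.14910486  0.07664741] [ 0.44869658 -0.17938994  0.19255851] (array([ 0.8846, -0.7397,  0.0968]), array([ 0.356,  0.412, -2.706]))
[ 0.295 -0.247  0.032] [ 0.119  0.137 -0.902]
[ 0.371 -0.083  0.067] [ 0.119  0.137 -0.902]
[0.361 0.098 0.093] [ 0.119  0.137 -0.902]
```

Request:
carry_out([
  {"slide": [0.15,-0.125,0.016],"twist": [0.06,0.07,-0.45],"fingers": 1},
  {"slide": [0.295,-0.247,0.032],"twist": [0.119,0.137,-0.902],"fingers": 1},
  {"slide": [0.295,-0.247,0.032],"twist": [0.119,0.137,-0.902],"fingers": 1},
  {"slide": [0.295,-0.247,0.032],"twist": [0.119,0.137,-0.902],"fingers": 1},
  {"slide": [0.295,-0.247,0.032],"twist": [0.119,0.137,-0.902],"fingers": 1},
])

```text
t: 1.52
tool_pos: [0.303, -0.4435, 0.2184]
ee_rot: [[0.656, 0.755, 0.024], [0.75, -0.654, 0.094], [0.087, -0.044, -0.995]]
force: [1.1, -0.1, 0.8]
grip_width: 0.0857
```

Request:
carry_out([
  {"slide": [0.371,-0.083,0.067],"twist": [0.119,0.137,-0.902],"fingers": 1},
  {"slide": [0.371,-0.083,0.067],"twist": [0.119,0.137,-0.902],"fingers": 1},
  {"slide": [0.371,-0.083,0.067],"twist": [0.119,0.137,-0.902],"fingers": 1},
  {"slide": [0.371,-0.083,0.067],"twist": [0.119,0.137,-0.902],"fingers": 1},
  {"slide": [0.371,-0.083,0.067],"twist": [0.119,0.137,-0.902],"fingers": 1},
])

```text
t: 1.93
tool_pos: [0.3789, -0.3023, 0.2059]
ee_rot: [[0.225, 0.974, 0.0], [0.957, -0.221, 0.188], [0.183, -0.042, -0.982]]
force: [0.9, -0.2, 0.2]
grip_width: 0.0857
```

```bash
python3 - <<'E'
from h import *
yaw=1.7944; g=[.4429,-.1539,.095]
p,R=tool_for(g,[-.095,0,.095],yaw,0); p2=p-.12*R[:,2]
print(delta(p2,R),get_state()['q'])
E
```

```text
(array([0.3273, 0.1037, 0.0907]), array([ 0.1119,  0.1271, -0.8486])) [ 0.99616129  0.28818096 -0.34740232  1.88947604 -0.05943702  1.09676783
  0.46009383]
```

Request:
carry_out([
  {"slide": [0.327,0.104,0.091],"twist": [0.112,0.127,-0.849],"fingers": 1},
  {"slide": [0.327,0.104,0.091],"twist": [0.112,0.127,-0.849],"fingers": 1},
  {"slide": [0.327,0.104,0.091],"twist": [0.112,0.127,-0.849],"fingers": 1},
  {"slide": [0.327,0.104,0.091],"twist": [0.112,0.127,-0.849],"fingers": 1},
  {"slide": [0.327,0.104,0.091],"twist": [0.112,0.127,-0.849],"fingers": 1},
  {"slide": [0.327,0.104,0.091],"twist": [0.112,0.127,-0.849],"fingers": 1},
])

```text
t: 2.43
tool_pos: [0.4492, -0.1787, 0.1923]
ee_rot: [[-0.216, 0.975, -0.058], [0.941, 0.224, 0.253], [0.259, -0.0, -0.966]]
force: [-0.6, -1.3, 0.3]
grip_width: 0.0852
```

```bash
python3 - <<'E'
from h import *
yaw=1.7944; g=[.4429,-.1539,.095]
p,R=tool_for(g,[-.095,0,.095],yaw,0)
print(delta(p-.12*R[:,2],R),get_state()['q'])
s=snapshot('wrist'); im=s['pixels'].copy()
def draw(L,col):
    W=np.array([.4219,-.0612,0])+np.array(L)@scoopR(yaw).T
    for q in proj(s,W): cv2.circle(im,tuple(int(v) for v in q),3,col,-1)
draw([(-.136,.009,.107),(-.136,-.009,.107),(-.054,.009,.107),(-.054,-.009,.107)],(0,255,0))
draw([(.043,.04,.0),(.043,-.04,.0),(-.043,.04,.04),(-.043,-.04,.04)],(255,0,255))
cv2.imwrite('pics/w1.png',im)
E
```

```text
(array([-0.0011, -0.0016, -0.001 ]), array([-0.0009, -0.0007,  0.0033])) [ 0.86013243  0.34954262 -0.50203048  1.87890874 -0.05652591  1.10313155
  0.62623639]
```

View pics/w1.png

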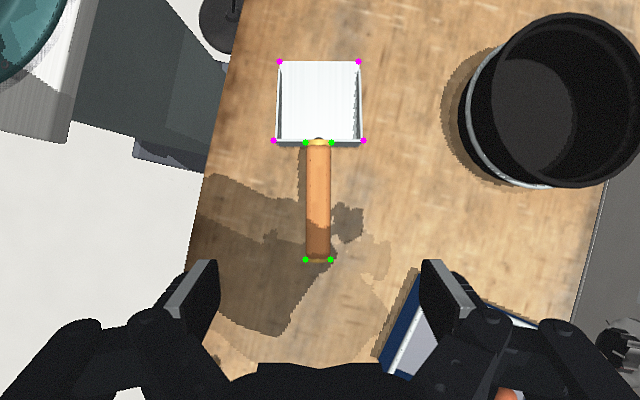

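Request:
carry_out([
  {"slide": [0,0,0.08],"twist": [0,0,0],"fingers": 1},
  {"slide": [0,0,0.16],"twist": [0,0,0],"fingers": 1},
  {"slide": [0,0,0.24],"twist": [0,0,0],"fingers": 1},
  {"slide": [0,-0.001,0.3],"twist": [0,0,0],"fingers": 1},
  {"slide": [0,-0.001,0.3],"twist": [0,0,0],"fingers": 0},
  {"slide": [0,-0.001,0.3],"twist": [0,0,0],"fingers": -1},
  {"slide": [0,-0.001,0.3],"twist": [0,0,0],"fingers": -1},
  {"slide": [0,-0.001,0.3],"twist": [0,0,0],"fingers": -1},
  {"slide": [0,-0.001,0.3],"twist": [0,0,0],"fingers": -1},
  {"slide": [0,-0.001,0.3],"twist": [0,0,0],"fingers": -1},
  {"slide": [0,-0.001,0.3],"twist": [0,0,0],"fingers": -1},
  {"slide": [0,-0.001,0.3],"twist": [0,0,0],"fingers": -1},
  {"slide": [0,-0.001,0.3],"twist": [0,0,0],"fingers": -1},
])

```text
t: 3.57
tool_pos: [0.4421, -0.1506, 0.0774]
ee_rot: [[-0.213, 0.975, -0.056], [0.943, 0.22, 0.251], [0.257, 0.001, -0.966]]
force: [-1.0, -3.2, 10.0]
grip_width: 0.017
```

```bash
cat >> h.py <<'E'
import json,os
if os.path.exists('g.json'):
    G=json.load(open('g.json')); GL=np.array(G['gl']); TS=np.array(G['TS'])
TR=(np.array([.6276,-.2696,0]),-.1912)
def tool2(point,local,yaw,pitch):
    R=scoopR(yaw,pitch); return np.array(point)+R@(GL-np.array(local)),R@TS
def scoop_now(st=None):
    st=st or get_state(); R=np.array(st['ee_rot'])@TS.T
    return R,st['tool_pos']-R@GL
def traypt(x,y,z): return TR[0]+scoopR(TR[1])@np.array([x,y,z])
def stages(p,Rt,n,st=None):
    st=st or get_state(); R0=np.array(st['ee_rot']); p0=st['tool_pos']; rv=Ro.from_matrix(R0.T@Rt).as_rotvec()
    for k in range(1,n+1):
        Rs=R0@Ro.from_rotvec(rv*(k-1)/n).as_matrix(); print(k,(Rs.T@((p-p0)/n)/.4).round(3).tolist(),(rv/n/np.radians(30)).round(3).tolist())
LIP=[.043,0,0]
E
python3 - <<'E'
from h import *
st=get_state(); R=scoopR(1.7944); o=np.array([.4219,-.0612,0])
json.dump({'gl':(R.T@(st['tool_pos']-o)).tolist(),'TS':(R.T@np.array(st['ee_rot'])).tolist()},open('g.json','w'))
E
python3 - <<'E'
from h import *
print(GL,TS)
st=get_state(); 
print('lift',delta(st['tool_pos']+[0,0,.14],np.array(st['ee_rot'])))
st['tool_pos']=st['tool_pos']+[0,0,.14]
p,R=tool2(traypt(-.012,0,.13),LIP,TR[1],np.radians(27)); print(p,R)
stages(p,R,5,st)
E
```

```text
[-0.09161836  0.00012997  0.07736914] [[ 9.66421017e-01 -1.64386631e-03  2.56958589e-01]
 [-1.39510717e-03 -9.99998365e-01 -1.15039057e-03]
 [ 2.56960060e-01  7.53276856e-04 -9.66421730e-01]]
lift (array([ 8.990e-02,  3.000e-04, -3.382e-01]), array([0., 0., 0.]))
[ 0.5325681  -0.25107281  0.26005187] [[ 0.95966219 -0.19113911 -0.20619002]
 [-0.18717754 -0.98156193  0.03873933]
 [-0.20979287  0.00141747 -0.97774482]]
1 [-0.052, 0.033, -0.036] [-0.019, -0.117, 0.763]
2 [-0.037, 0.051, -0.033] [-0.019, -0.117, 0.763]
3 [-0.016, 0.062, -0.03] [-0.019, -0.117, 0.763]
4 [0.008, 0.064, -0.03] [-0.019, -0.117, 0.763]
5 [0.031, 0.056, -0.03] [-0.019, -0.117, 0.763]
```

Request:
carry_out([
  {"slide": [0.01,0,-0.04],"twist": [0,0,0],"fingers": -1},
  {"slide": [0.03,0,-0.11],"twist": [0,0,0],"fingers": -1},
  {"slide": [0.05,0,-0.19],"twist": [0,0,0],"fingers": -1},
  {"slide": [0.07,0,-0.27],"twist": [0,0,0],"fingers": -1},
  {"slide": [0.09,0,-0.338],"twist": [0,0,0],"fingers": -1},
  {"slide": [0.09,0,-0.338],"twist": [0,0,0],"fingers": -1},
])

```text
t: 4.07
tool_pos: [0.444, -0.1513, 0.2224]
ee_rot: [[-0.214, 0.975, -0.05], [0.944, 0.22, 0.247], [0.252, 0.006, -0.968]]
force: [1.6, -0.9, -1.2]
grip_width: 0.0174
```

Request:
carry_out([
  {"slide": [-0.052,0.033,-0.036],"twist": [-0.019,-0.117,0.763],"fingers": -1},
  {"slide": [-0.052,0.033,-0.036],"twist": [-0.019,-0.117,0.763],"fingers": -1},
  {"slide": [-0.052,0.033,-0.036],"twist": [-0.019,-0.117,0.763],"fingers": -1},
  {"slide": [-0.052,0.033,-0.036],"twist": [-0.019,-0.117,0.763],"fingers": -1},
  {"slide": [-0.052,0.033,-0.036],"twist": [-0.019,-0.117,0.763],"fingers": -1},
])

```text
t: 4.48
tool_pos: [0.4619, -0.1713, 0.2312]
ee_rot: [[0.18, 0.983, -0.039], [0.967, -0.17, 0.187], [0.177, -0.071, -0.982]]
force: [-0.1, 0.1, -2.2]
grip_width: 0.0169
```

Request:
carry_out([
  {"slide": [-0.037,0.051,-0.033],"twist": [-0.019,-0.117,0.763],"fingers": -1},
  {"slide": [-0.037,0.051,-0.033],"twist": [-0.019,-0.117,0.763],"fingers": -1},
  {"slide": [-0.037,0.051,-0.033],"twist": [-0.019,-0.117,0.763],"fingers": -1},
  {"slide": [-0.037,0.051,-0.033],"twist": [-0.019,-0.117,0.763],"fingers": -1},
  {"slide": [-0.037,0.051,-0.033],"twist": [-0.019,-0.117,0.763],"fingers": -1},
])

```text
t: 4.9
tool_pos: [0.4798, -0.1912, 0.24]
ee_rot: [[0.545, 0.837, -0.053], [0.834, -0.536, 0.128], [0.078, -0.113, -0.99]]
force: [-0.7, -0.5, -2.7]
grip_width: 0.0174
```

Request:
carry_out([
  {"slide": [-0.016,0.062,-0.03],"twist": [-0.019,-0.117,0.763],"fingers": -1},
  {"slide": [-0.016,0.062,-0.03],"twist": [-0.019,-0.117,0.763],"fingers": -1},
  {"slide": [-0.016,0.062,-0.03],"twist": [-0.019,-0.117,0.763],"fingers": -1},
  {"slide": [-0.016,0.062,-0.03],"twist": [-0.019,-0.117,0.763],"fingers": -1},
  {"slide": [-0.016,0.062,-0.03],"twist": [-0.019,-0.117,0.763],"fingers": -1},
])

```text
t: 5.32
tool_pos: [0.4977, -0.2112, 0.2483]
ee_rot: [[0.823, 0.561, -0.089], [0.568, -0.82, 0.078], [-0.029, -0.114, -0.993]]
force: [0.2, 0.0, -1.7]
grip_width: 0.0175
```

```bash
python3 - <<'E'
from h import *
p,R=tool2(traypt(-.012,0,.13),LIP,TR[1],np.radians(27)); print(p,get_state()['q'])
stages(p,R,2)
E
```

```text
[ 0.5325681  -0.25107281  0.26005187] [ 0.60214585  0.32907718 -0.2918122   1.71659854  0.0504255   1.21840467
 -0.66851441]
1 [0.007, 0.064, -0.022] [-0.013, -0.122, 0.764]
2 [0.03, 0.056, -0.023] [-0.013, -0.122, 0.764]
```

Request:
carry_out([
  {"slide": [0.007,0.064,-0.022],"twist": [-0.013,-0.122,0.764],"fingers": -1},
  {"slide": [0.007,0.064,-0.022],"twist": [-0.013,-0.122,0.764],"fingers": -1},
  {"slide": [0.007,0.064,-0.022],"twist": [-0.013,-0.122,0.764],"fingers": -1},
  {"slide": [0.007,0.064,-0.022],"twist": [-0.013,-0.122,0.764],"fingers": -1},
  {"slide": [0.007,0.064,-0.022],"twist": [-0.013,-0.122,0.764],"fingers": -1},
])

```text
t: 5.73
tool_pos: [0.5151, -0.2312, 0.2537]
ee_rot: [[0.969, 0.201, -0.145], [0.21, -0.977, 0.047], [-0.132, -0.076, -0.988]]
force: [0.2, -0.2, -1.9]
grip_width: 0.0169
```

Request:
carry_out([
  {"slide": [0.03,0.056,-0.023],"twist": [-0.013,-0.122,0.764],"fingers": -1},
  {"slide": [0.03,0.056,-0.023],"twist": [-0.013,-0.122,0.764],"fingers": -1},
  {"slide": [0.03,0.056,-0.023],"twist": [-0.013,-0.122,0.764],"fingers": -1},
  {"slide": [0.03,0.056,-0.023],"twist": [-0.013,-0.122,0.764],"fingers": -1},
  {"slide": [0.03,0.056,-0.023],"twist": [-0.013,-0.122,0.764],"fingers": -1},
  {"slide": [0.03,0.056,-0.023],"twist": [-0.013,-0.122,0.764],"fingers": -1},
])

```text
t: 6.23
tool_pos: [0.5324, -0.2512, 0.2594]
ee_rot: [[0.961, -0.185, -0.207], [-0.18, -0.983, 0.04], [-0.211, -0.001, -0.978]]
force: [1.5, -0.9, -2.0]
grip_width: 0.0173
```

```bash
python3 - <<'E'
from h import *
np.set_printoptions(precision=4,suppress=True)
st=get_state(); p,R=tool2(traypt(-.012,0,.13),LIP,TR[1],np.radians(27)); print(delta(p,R),st['q'],st['force'])
Rs,o=scoop_now(st); print('lip',o+Rs@LIP)
s=snapshot('wrist'); im=s['pixels'].copy()
def draw(W,col):
    for q in proj(s,W): cv2.circle(im,tuple(int(v) for v in q),2,col,-1)
draw(o+np.array([(.043,.04,.0),(.043,-.04,.0),(-.043,.04,.04),(-.043,-.04,.04)])@Rs.T,(255,0,255))
draw([traypt(x,y,.049) for x in(-.08,.08) for y in (-.05,.05)],(0,255,0))
s2=snapshot('side'); b=s2['pixels']; s=s2; im2=im; im=b.copy()
draw(o+np.array([(.043,.04,.0),(.043,-.04,.0),(-.043,.04,.0),(-.043,-.04,.0)])@Rs.T,(255,0,255))
b=cv2.resize(im[120:290,270:420],(353,400),interpolation=cv2.INTER_CUBIC)
cv2.imwrite('pics/w2.png',cv2.hconcat([im2[:,100:540],b]))
E
```

```text
(array([-0.0001, -0.0003, -0.0018]), array([-0.0019,  0.0014,  0.013 ])) [ 0.4562  0.4515 -0.1212  1.5147  0.0858  1.3891 -1.4395] [ 1.4631 -0.8615 -1.9564]
lip [ 0.6157 -0.2666  0.1292]
```

View pics/w2.png

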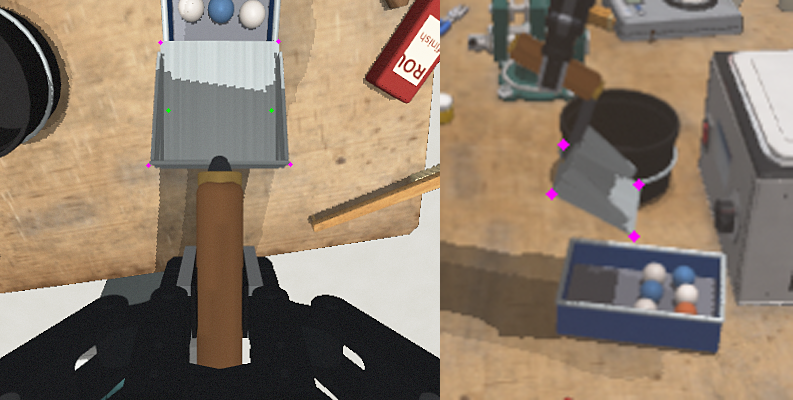

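```bash
python3 - <<'E'
from h import *
for z in (.08,.026,.022,.018,.014,.010):
  p,R=tool2(traypt(-.014,0,z),LIP,TR[1],np.radians(33)); print(z,delta(p,R))
E
```

```text
0.08 (array([ 0.0516, -0.0003,  0.0947]), array([-0.0014, -0.199 ,  0.01  ]))
0.026 (array([ 8.000e-02, -2.000e-04,  2.267e-01]), array([-0.0014, -0.199 ,  0.01  ]))
0.022 (array([ 8.210e-02, -2.000e-04,  2.364e-01]), array([-0.0014, -0.199 ,  0.01  ]))
0.018 (array([ 8.420e-02, -2.000e-04,  2.462e-01]), array([-0.0014, -0.199 ,  0.01  ]))
0.014 (array([ 8.63e-02, -2.00e-04,  2.56e-01]), array([-0.0014, -0.199 ,  0.01  ]))
0.01 (array([ 8.840e-02, -2.000e-04,  2.658e-01]), array([-0.0014, -0.199 ,  0.01  ]))
```

Request:
carry_out([
  {"slide": [0.03,0,0.03],"twist": [0,-0.199,0.01],"fingers": -1},
  {"slide": [0.0516,0,0.095],"twist": [0,-0.199,0.01],"fingers": -1},
  {"slide": [0.06,0,0.14],"twist": [0,-0.199,0.01],"fingers": -1},
  {"slide": [0.07,0,0.185],"twist": [0,-0.199,0.01],"fingers": -1},
  {"slide": [0.08,0,0.227],"twist": [0,-0.199,0.01],"fingers": -1},
  {"slide": [0.08,0,0.227],"twist": [0,-0.199,0.01],"fingers": -1},
  {"slide": [0.08,0,0.227],"twist": [0,-0.199,0.01],"fingers": -1},
])

```text
t: 6.92
tool_pos: [0.544, -0.2535, 0.164]
ee_rot: [[0.933, -0.19, -0.306], [-0.181, -0.982, 0.059], [-0.312, -0.0, -0.95]]
force: [-0.0, 0.5, -1.3]
grip_width: 0.0171
```

```bash
python3 - <<'E'
from h import *
np.set_printoptions(precision=4,suppress=True)
R,o=scoop_now(); print(scoopR(TR[1]).T@(o+R@LIP-TR[0]),get_state()['force'])
p,R=tool2(traypt(-.014,0,.022),LIP,TR[1],np.radians(33)); print(delta(p,R))
p,R=tool2(traypt(-.014,0,.016),LIP,TR[1],np.radians(33)); print(delta(p,R))
E
```

```text
[-0.0145  0.0001  0.0258] [-0.0085  0.4889 -1.2961]
(array([ 0.0038, -0.0005,  0.0088]), array([-0.0024,  0.0017,  0.0027]))
(array([ 0.0085, -0.0004,  0.0231]), array([-0.0024,  0.0017,  0.0027]))
```

Request:
carry_out([
  {"slide": [0.0038,0,0.0088],"twist": [0,0,0],"fingers": -1},
  {"slide": [0.0055,0,0.0135],"twist": [0,0,0],"fingers": -1},
  {"slide": [0.0055,0,0.0135],"twist": [0,0,0],"fingers": -1},
])

```text
t: 7.17
tool_pos: [0.5446, -0.2537, 0.1587]
ee_rot: [[0.933, -0.19, -0.305], [-0.18, -0.982, 0.059], [-0.311, -0.0, -0.95]]
force: [0.3, -0.3, -2.1]
grip_width: 0.0171
```

Request:
carry_out([
  {"slide": [0.0016,0,0.005],"twist": [0,0,0],"fingers": -1},
  {"slide": [0.0016,0,0.005],"twist": [0,0,0],"fingers": -1},
])

```text
t: 7.33
tool_pos: [0.5446, -0.2537, 0.1568]
ee_rot: [[0.933, -0.19, -0.305], [-0.18, -0.982, 0.059], [-0.31, -0.0, -0.951]]
force: [0.3, 1.0, -1.6]
grip_width: 0.0171
```

Request:
carry_out([
  {"slide": [0.0016,0,0.005],"twist": [0,0,0],"fingers": -1},
  {"slide": [0.0016,0,0.005],"twist": [0,0,0],"fingers": -1},
])

```text
t: 7.5
tool_pos: [0.5449, -0.2539, 0.1555]
ee_rot: [[0.934, -0.19, -0.304], [-0.18, -0.982, 0.059], [-0.31, 0.0, -0.951]]
force: [-1.9, -0.4, 7.7]
grip_width: 0.0168
```

```bash
cat >> h.py <<'E'
def rows(W,st=None):
    """W: list of (lipx,lipy,lipz,pitchdeg) in tray frame"""
    st=st or get_state(); out=[]
    for x,y,z,a in W:
        d=delta(*tool2(traypt(x,y,z),LIP,TR[1],np.radians(a)),st); out.append({"slide":d[0].tolist(),"twist":d[1].tolist(),"fingers":-1})
    for r in out: print(json.dumps(r)+',')
def lipnow():
    st=get_state(); R,o=scoop_now(st); e=Ro.from_matrix(scoopR(TR[1]).T@R).as_euler('ZYX',degrees=True)
    print('lip',(scoopR(TR[1]).T@(o+R@LIP-TR[0])).round(4),'yaw,pitch,roll',e.round(2),'F',np.round(st['force'],1),'t',round(float(st['t']),2))
E
python3 - <<'E'
from h import *
lipnow(); m=.0175
rows([(-.009,0,m,33),(-.004,0,m,33),(0,0,m,32),(.005,0,m,28),(.010,0,m,24),(.015,0,m,19),(.019,0,m,14),(.023,0,m,9),(.026,0,m,5),(.028,0,m,3),(.028,0,m,3)])
E
```

```text
lip [-0.0133 -0.0002  0.0174] yaw,pitch,roll [ 0.12 32.93  0.09] F [-1.9 -0.4  7.7] t 7.5
{"slide": [0.0104, -0.0011, -0.0039], "twist": [-0.0016, -0.0024, 0.0031], "fingers": -1},
{"slide": [0.0223, -0.0011, -0.0077], "twist": [-0.0016, -0.0024, 0.0031], "fingers": -1},
{"slide": [0.0271, -0.0011, -0.006], "twist": [-0.0016, 0.0309, 0.0032], "fingers": -1},
{"slide": [0.0209, -0.0011, 0.0103], "twist": [-0.0015, 0.1642, 0.0033], "fingers": -1},
{"slide": [0.0162, -0.0011, 0.0279], "twist": [-0.0014, 0.2976, 0.0034], "fingers": -1},
{"slide": [0.0094, -0.0011, 0.0523], "twist": [-0.0013, 0.4642, 0.0035], "fingers": -1},
{"slide": [0.0028, -0.0011, 0.079], "twist": [-0.0012, 0.6309, 0.0036], "fingers": -1},
{"slide": [-0.0011, -0.0011, 0.107], "twist": [-0.0011, 0.7976, 0.0037], "fingers": -1},
{"slide": [-0.0027, -0.0011, 0.1303], "twist": [-0.001, 0.9309, 0.0038], "fingers": -1},
{"slide": [-0.0016, -0.0011, 0.1418], "twist": [-0.001, 0.9976, 0.0038], "fingers": -1},
{"slide": [-0.0016, -0.0011, 0.1418], "twist": [-0.001, 0.9976, 0.0038], "fingers": -1},
```

Request:
carry_out([
  {"slide": [0.0104,-0.001,-0.0039],"twist": [-0.0016,-0.0024,0.003],"fingers": -1},
  {"slide": [0.0223,-0.001,-0.0077],"twist": [-0.0016,-0.0024,0.003],"fingers": -1},
  {"slide": [0.0271,-0.001,-0.006],"twist": [-0.0016,0.031,0.003],"fingers": -1},
  {"slide": [0.0209,-0.001,0.0103],"twist": [-0.0015,0.164,0.003],"fingers": -1},
  {"slide": [0.0162,-0.001,0.0279],"twist": [-0.0014,0.298,0.003],"fingers": -1},
  {"slide": [0.0094,-0.001,0.0523],"twist": [-0.0013,0.464,0.0035],"fingers": -1},
  {"slide": [0.0028,-0.001,0.079],"twist": [-0.0012,0.631,0.0036],"fingers": -1},
  {"slide": [-0.0011,-0.001,0.107],"twist": [-0.001,0.798,0.0037],"fingers": -1},
  {"slide": [-0.0027,-0.001,0.1303],"twist": [-0.001,0.931,0.0038],"fingers": -1},
  {"slide": [-0.0016,-0.001,0.1415],"twist": [-0.001,0.9976,0.0038],"fingers": -1},
  {"slide": [-0.0016,-0.001,0.1415],"twist": [-0.001,0.9976,0.0038],"fingers": -1},
])

```text
t: 8.42
tool_pos: [0.5256, -0.2501, 0.1013]
ee_rot: [[0.96, -0.193, 0.203], [-0.188, -0.981, -0.041], [0.207, 0.001, -0.978]]
force: [-1.7, -0.2, 3.6]
grip_width: 0.0173
```

```bash
python3 - <<'E'
from h import *
lipnow(); m=.0175
rows([(x,0,m,2) for x in (.034,.04,.046,.052,.057,.062,.066,.069,.071,.071)])
s=snapshot('wrist');s2=snapshot('side')
cv2.imwrite('pics/w3.png',cv2.hconcat([s['pixels'][:,100:540],cv2.resize(s2['pixels'][180:290,300:410],(353,353),interpolation=cv2.INTER_CUBIC).repeat(1,0) if 0 else cv2.resize(s2['pixels'][170:290,304:410],(353,400),interpolation=cv2.INTER_CUBIC)]))
E
```

```text
lip [ 0.0266 -0.0005  0.0172] yaw,pitch,roll [-0.06  2.93 -0.  ] F [-1.7 -0.2  3.6] t 8.42
{"slide": [0.0139, -0.0009, 0.0075], "twist": [0.0006, 0.0309, -0.0017], "fingers": -1},
{"slide": [0.0286, -0.001, 0.0106], "twist": [0.0006, 0.0309, -0.0017], "fingers": -1},
{"slide": [0.0432, -0.001, 0.0137], "twist": [0.0006, 0.0309, -0.0017], "fingers": -1},
{"slide": [0.0579, -0.001, 0.0168], "twist": [0.0006, 0.0309, -0.0017], "fingers": -1},
{"slide": [0.0701, -0.0011, 0.0194], "twist": [0.0006, 0.0309, -0.0017], "fingers": -1},
{"slide": [0.0824, -0.0011, 0.022], "twist": [0.0006, 0.0309, -0.0017], "fingers": -1},
{"slide": [0.0921, -0.0011, 0.0241], "twist": [0.0006, 0.0309, -0.0017], "fingers": -1},
{"slide": [0.0995, -0.0011, 0.0256], "twist": [0.0006, 0.0309, -0.0017], "fingers": -1},
{"slide": [0.1044, -0.0012, 0.0267], "twist": [0.0006, 0.0309, -0.0017], "fingers": -1},
{"slide": [0.1044, -0.0012, 0.0267], "twist": [0.0006, 0.0309, -0.0017], "fingers": -1},
```

View pics/w3.png

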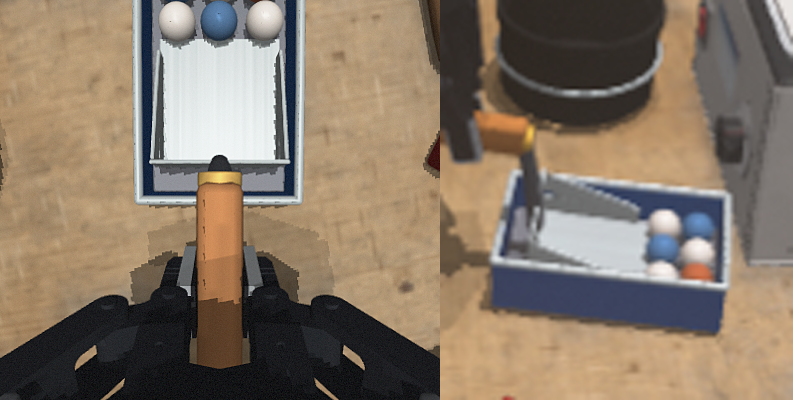

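Request:
carry_out([
  {"slide": [0.0139,0,0.0075],"twist": [0,0.031,0],"fingers": -1},
  {"slide": [0.0286,0,0.0106],"twist": [0,0.031,0],"fingers": -1},
  {"slide": [0.0432,0,0.0137],"twist": [0,0.031,0],"fingers": -1},
  {"slide": [0.05,0,0.0152],"twist": [0,0.031,0],"fingers": -1},
  {"slide": [0.0579,0,0.0168],"twist": [0,0.031,0],"fingers": -1},
  {"slide": [0.0579,0,0.0168],"twist": [0,0.031,0],"fingers": -1},
])

```text
t: 9.02
tool_pos: [0.5518, -0.2548, 0.1005]
ee_rot: [[0.957, -0.191, 0.218], [-0.186, -0.982, -0.043], [0.222, 0.001, -0.975]]
force: [-0.4, -0.6, -2.2]
grip_width: 0.0172
```

```bash
python3 - <<'E'
from h import *
lipnow(); m=.0175
rows([(x,0,m,2) for x in (.055,.059,.063,.067,.071,.071)])
s=snapshot('wrist');s2=snapshot('side')
cv2.imwrite('pics/w4.png',cv2.hconcat([s['pixels'][:,100:540],cv2.resize(s2['pixels'][170:290,304:410],(353,400),interpolation=cv2.INTER_CUBIC)]))
E
```

```text
lip [ 0.0545 -0.      0.0183] yaw,pitch,roll [ 0.01  2.08 -0.  ] F [-0.4 -0.6 -2.2] t 9.02
{"slide": [0.0004, -0.0001, 0.0026], "twist": [0.0, 0.0025, 0.0004], "fingers": -1},
{"slide": [0.0102, -0.0001, 0.0048], "twist": [0.0, 0.0025, 0.0004], "fingers": -1},
{"slide": [0.0199, -0.0002, 0.007], "twist": [0.0, 0.0025, 0.0004], "fingers": -1},
{"slide": [0.0297, -0.0002, 0.0092], "twist": [0.0, 0.0025, 0.0004], "fingers": -1},
{"slide": [0.0394, -0.0002, 0.0114], "twist": [0.0, 0.0025, 0.0004], "fingers": -1},
{"slide": [0.0394, -0.0002, 0.0114], "twist": [0.0, 0.0025, 0.0004], "fingers": -1},
```

View pics/w4.png

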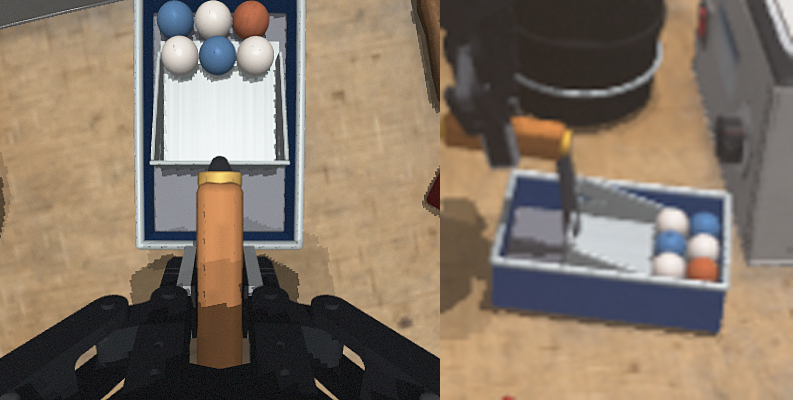

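Request:
carry_out([
  {"slide": [0.0004,0,0.0026],"twist": [0,0.0025,0],"fingers": -1},
  {"slide": [0.0102,0,0.0055],"twist": [0,0.0025,0],"fingers": -1},
  {"slide": [0.0199,0,0.008],"twist": [0,0.0025,0],"fingers": -1},
  {"slide": [0.0297,0,0.0105],"twist": [0,0.0025,0],"fingers": -1},
  {"slide": [0.0394,0,0.0125],"twist": [0,0.0025,0],"fingers": -1},
  {"slide": [0.0394,0,0.0125],"twist": [0,0.0025,0],"fingers": -1},
])

```text
t: 9.62
tool_pos: [0.5684, -0.2581, 0.0993]
ee_rot: [[0.957, -0.191, 0.22], [-0.186, -0.981, -0.044], [0.224, 0.001, -0.975]]
force: [1.8, -0.9, 0.9]
grip_width: 0.0172
```

```bash
python3 - <<'E'
from h import *
lipnow(); m=.0175
rows([(.071,0,m,0),(.0705,0,.0175,-4),(.070,0,.018,-8),(.0695,0,.019,-12),(.069,0,.020,-16),(.068,0,.021,-20),(.068,0,.021,-20)])
s=snapshot('wrist');s2=snapshot('side')
cv2.imwrite('pics/w5.png',cv2.hconcat([s['pixels'][:,100:540],cv2.resize(s2['pixels'][170:290,304:410],(353,400),interpolation=cv2.INTER_CUBIC)]))
E
```

```text
lip [ 0.0716 -0.0001  0.0174] yaw,pitch,roll [ 0.01  1.95 -0.01] F [ 1.8 -0.9  0.9] t 9.62
{"slide": [-0.0105, -0.0003, 0.009], "twist": [0.0004, 0.0651, 0.0005], "fingers": -1},
{"slide": [-0.0295, -0.0003, 0.0292], "twist": [0.0005, 0.1984, 0.0006], "fingers": -1},
{"slide": [-0.0466, -0.0003, 0.0494], "twist": [0.0007, 0.3317, 0.0008], "fingers": -1},
{"slide": [-0.062, -0.0003, 0.0695], "twist": [0.0009, 0.4651, 0.0009], "fingers": -1},
{"slide": [-0.0757, -0.0003, 0.0905], "twist": [0.001, 0.5984, 0.0011], "fingers": -1},
{"slide": [-0.089, -0.0003, 0.1121], "twist": [0.0012, 0.7317, 0.0013], "fingers": -1},
{"slide": [-0.089, -0.0003, 0.1121], "twist": [0.0012, 0.7317, 0.0013], "fingers": -1},
```

View pics/w5.png

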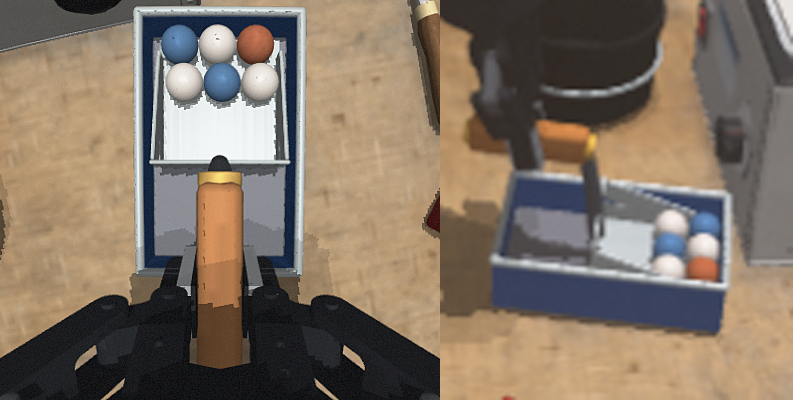

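```bash
python3 - <<'E'
from h import *
lipnow()
def hz(a,up,dx=0):
    t=np.radians(a); return (.0716-.086+dx+.086*np.cos(t),0,.0185+up+.086*np.sin(t),-a)
rows([hz(1,0),hz(4,0),hz(8,.001),hz(12,.002),hz(15,.004),hz(18,.006),hz(18,.015,-.003),hz(18,.035,-.003),hz(18,.06,-.003),hz(18,.09,-.003),hz(18,.12,-.003),hz(18,.12,-.003)])
E
```

```text
lip [ 0.0709 -0.0001  0.0172] yaw,pitch,roll [ 0.01  1.97 -0.01] F [ 0.8 -0.5  1.2] t 9.72
{"slide": [-0.0106, -0.0002, 0.0082], "twist": [0.0003, 0.0991, 0.0006], "fingers": -1},
{"slide": [-0.0217, -0.0002, 0.0127], "twist": [0.0004, 0.1991, 0.0007], "fingers": -1},
{"slide": [-0.0356, -0.0002, 0.017], "twist": [0.0006, 0.3324, 0.0008], "fingers": -1},
{"slide": [-0.0489, -0.0002, 0.0224], "twist": [0.0008, 0.4657, 0.001], "fingers": -1},
{"slide": [-0.0579, -0.0002, 0.024], "twist": [0.0009, 0.5657, 0.0011], "fingers": -1},
{"slide": [-0.0665, -0.0001, 0.0261], "twist": [0.001, 0.6657, 0.0012], "fingers": -1},
{"slide": [-0.0687, -0.0001, 0.0025], "twist": [0.001, 0.6657, 0.0012], "fingers": -1},
{"slide": [-0.0576, -0.0001, -0.0463], "twist": [0.001, 0.6657, 0.0012], "fingers": -1},
{"slide": [-0.0436, -0.0, -0.1072], "twist": [0.001, 0.6657, 0.0012], "fingers": -1},
{"slide": [-0.0268, 0.0001, -0.1803], "twist": [0.001, 0.6657, 0.0012], "fingers": -1},
{"slide": [-0.0101, 0.0001, -0.2534], "twist": [0.001, 0.6657, 0.0012], "fingers": -1},
{"slide": [-0.0101, 0.0001, -0.2534], "twist": [0.001, 0.6657, 0.0012], "fingers": -1},
```

Request:
carry_out([
  {"slide": [-0.0106,0,0.008],"twist": [0,0.1,0],"fingers": -1},
  {"slide": [-0.0217,0,0.0125],"twist": [0,0.2,0],"fingers": -1},
  {"slide": [-0.0356,0,0.017],"twist": [0,0.332,0],"fingers": -1},
  {"slide": [-0.0489,0,0.0224],"twist": [0,0.466,0],"fingers": -1},
  {"slide": [-0.0579,0,0.024],"twist": [0,0.566,0],"fingers": -1},
  {"slide": [-0.0665,0,0.026],"twist": [0,0.666,0],"fingers": -1},
  {"slide": [-0.068,0,0.02],"twist": [0,0.666,0],"fingers": -1},
  {"slide": [-0.068,0,0.015],"twist": [0,0.666,0],"fingers": -1},
  {"slide": [-0.0687,0,0.0025],"twist": [0,0.666,0],"fingers": -1},
  {"slide": [-0.065,0,-0.02],"twist": [0,0.666,0],"fingers": -1},
  {"slide": [-0.0576,0,-0.046],"twist": [0,0.666,0],"fingers": -1},
  {"slide": [-0.05,0,-0.077],"twist": [0,0.666,0],"fingers": -1},
  {"slide": [-0.0436,0,-0.107],"twist": [0,0.666,0],"fingers": -1},
  {"slide": [-0.035,0,-0.144],"twist": [0,0.666,0],"fingers": -1},
  {"slide": [-0.0268,0,-0.18],"twist": [0,0.666,0],"fingers": -1},
  {"slide": [-0.018,0,-0.217],"twist": [0,0.666,0],"fingers": -1},
  {"slide": [-0.01,0,-0.253],"twist": [0,0.666,0],"fingers": -1},
  {"slide": [-0.01,0,-0.253],"twist": [0,0.666,0],"fingers": -1},
])

```text
t: 11.22
tool_pos: [0.5419, -0.2533, 0.1985]
ee_rot: [[0.824, -0.192, 0.534], [-0.16, -0.981, -0.106], [0.544, 0.002, -0.839]]
force: [-0.2, -0.7, -2.2]
grip_width: 0.0171
```

```bash
python3 - <<'E'
from h import *
lipnow(); st=get_state(); print(st['q'].round(3))
s=snapshot('wrist');s2=snapshot('side')
cv2.imwrite('pics/w6.png',cv2.hconcat([s['pixels'][:,100:540],cv2.resize(s2['pixels'][130:290,284:425],(353,400),interpolation=cv2.INTER_CUBIC)]))
# barrel centre from wrist overlay later
E
```

```text
lip [ 0.0648 -0.0005  0.1667] yaw,pitch,roll [ 1.000e-02 -1.808e+01 -8.000e-02] F [-0.2 -0.7 -2.2] t 11.22
[ 1.498  0.458 -1.235  2.112  0.876  0.401 -2.078]
```

View pics/w6.png

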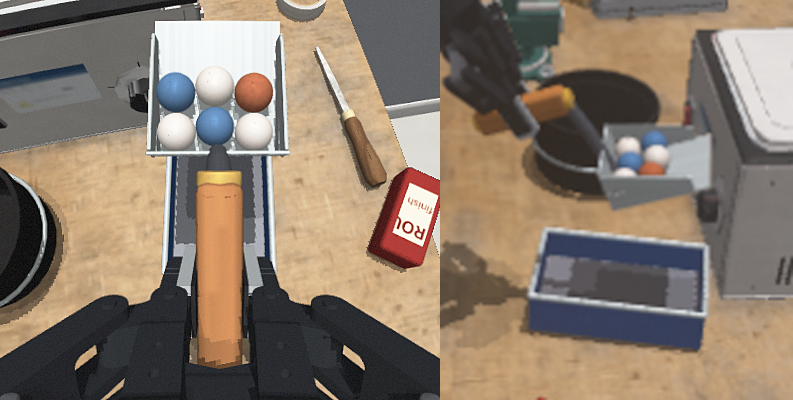

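```bash
cat >> h.py <<'E'
BC=np.array([.6235,-.0284,0]); BY=-.09
def brow(W,st=None):
    st=st or get_state()
    for x,z,a in W:
        d=delta(*tool2(BC+scoopR(BY)@np.array([x,0,z]),LIP,BY,np.radians(a)),st); print(json.dumps({"slide":d[0].round(3).tolist(),"twist":d[1].round(3).tolist(),"fingers":-1})+',')
E
python3 - <<'E'
from h import *
p,R=tool2(BC+scoopR(BY)@np.array([-.02,0,.15]),LIP,BY,np.radians(-15)); print(p,get_state()['tool_pos']); print(delta(p,R))
E
```

```text
[ 0.45414399 -0.01298617  0.18989106] [ 0.54102405 -0.25330455  0.19617493]
(array([-0.2844, -0.5477, -0.1658]), array([ 0.1032, -0.0985, -0.1653]))
```

Request:
carry_out([
  {"slide": [-0.02,0.005,-0.014],"twist": [0,0,0],"fingers": -1},
  {"slide": [-0.05,0.01,-0.034],"twist": [0,0,0],"fingers": -1},
  {"slide": [-0.09,0.01,-0.059],"twist": [0.01,-0.01,-0.02],"fingers": -1},
  {"slide": [-0.125,-0.02,-0.079],"twist": [0.02,-0.02,-0.035],"fingers": -1},
  {"slide": [-0.15,-0.065,-0.093],"twist": [0.03,-0.03,-0.05],"fingers": -1},
  {"slide": [-0.17,-0.12,-0.105],"twist": [0.04,-0.04,-0.065],"fingers": -1},
  {"slide": [-0.19,-0.18,-0.115],"twist": [0.05,-0.05,-0.08],"fingers": -1},
  {"slide": [-0.21,-0.245,-0.125],"twist": [0.06,-0.06,-0.1],"fingers": -1},
  {"slide": [-0.23,-0.31,-0.135],"twist": [0.07,-0.07,-0.115],"fingers": -1},
  {"slide": [-0.245,-0.375,-0.145],"twist": [0.08,-0.08,-0.13],"fingers": -1},
  {"slide": [-0.26,-0.44,-0.152],"twist": [0.09,-0.09,-0.145],"fingers": -1},
  {"slide": [-0.273,-0.495,-0.159],"twist": [0.1,-0.095,-0.155],"fingers": -1},
  {"slide": [-0.28,-0.53,-0.164],"twist": [0.103,-0.098,-0.165],"fingers": -1},
  {"slide": [-0.284,-0.547,-0.166],"twist": [0.103,-0.098,-0.165],"fingers": -1},
  {"slide": [-0.284,-0.547,-0.166],"twist": [0.103,-0.098,-0.165],"fingers": -1},
  {"slide": [-0.284,-0.547,-0.166],"twist": [0.103,-0.098,-0.165],"fingers": -1},
])

```text
t: 12.65
tool_pos: [0.4537, -0.0132, 0.1896]
ee_rot: [[0.864, -0.091, 0.496], [-0.078, -0.996, -0.046], [0.498, 0.001, -0.867]]
force: [0.3, -0.4, -1.7]
grip_width: 0.0175
```

```bash
python3 - <<'E'
from h import *
lipnow(); st=get_state(); print(st['q'].round(3)); print(delta(*tool2(BC+scoopR(BY)@np.array([-.02,0,.15]),LIP,BY,np.radians(-15))))
s=snapshot('wrist'); im=s['pixels'].copy()
for z,r in ((.086,.071),(.086,.063)):
  for q in proj(s,[BC+[r*np.cos(a),r*np.sin(a),z] for a in np.linspace(0,6.28,40)]): cv2.circle(im,tuple(int(v) for v in q),1,(0,255,0),-1)
cv2.imwrite('pics/w7.png',im)
E
```

```text
lip [-0.0702  0.2338  0.1497] yaw,pitch,roll [  5.85 -14.98  -0.02] F [ 0.3 -0.4 -1.7] t 12.65
[ 1.248 -0.098 -1.269  2.394 -0.1    0.261 -1.616]
(array([ 0.0013, -0.0007, -0.    ]), array([-0.0002,  0.0006,  0.0016]))
```

View pics/w7.png

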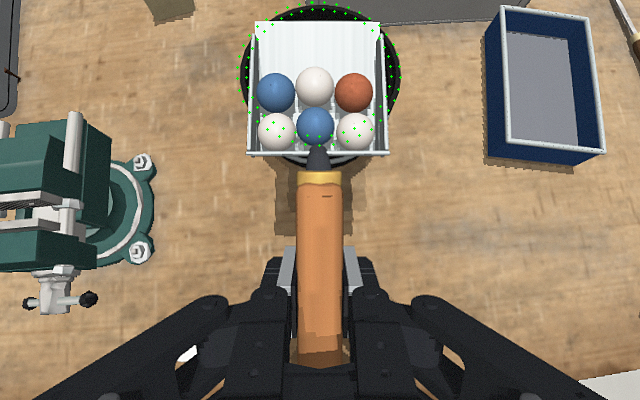

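```bash
python3 - <<'E'
from h import *
brow([(-.02,.142,-12),(-.02,.132,-7),(-.02,.120,-2),(-.02,.108,3),(-.02,.096,8),(-.02,.090,12),(-.02,.086,16),(-.02,.082,19),(-.02,.08,22),(-.018,.08,25),(-.016,.08,28),(-.014,.08,31)])
E
```

```text
{"slide": [0.006, -0.002, 0.003], "twist": [0.0, -0.1, -0.0], "fingers": -1},
{"slide": [0.019, -0.002, 0.003], "twist": [-0.0, -0.266, -0.001], "fingers": -1},
{"slide": [0.032, -0.002, 0.01], "twist": [-0.0, -0.433, -0.001], "fingers": -1},
{"slide": [0.046, -0.002, 0.019], "twist": [-0.001, -0.6, -0.001], "fingers": -1},
{"slide": [0.062, -0.002, 0.031], "twist": [-0.001, -0.766, -0.001], "fingers": -1},
{"slide": [0.08, -0.002, 0.035], "twist": [-0.001, -0.9, -0.002], "fingers": -1},
{"slide": [0.101, -0.002, 0.036], "twist": [-0.001, -1.033, -0.002], "fingers": -1},
{"slide": [0.116, -0.002, 0.04], "twist": [-0.002, -1.133, -0.002], "fingers": -1},
{"slide": [0.134, -0.002, 0.041], "twist": [-0.002, -1.233, -0.002], "fingers": -1},
{"slide": [0.158, -0.002, 0.041], "twist": [-0.002, -1.333, -0.002], "fingers": -1},
{"slide": [0.183, -0.002, 0.042], "twist": [-0.002, -1.433, -0.002], "fingers": -1},
{"slide": [0.208, -0.002, 0.044], "twist": [-0.002, -1.533, -0.002], "fingers": -1},
```

Request:
carry_out([
  {"slide": [0.006,-0.001,0.003],"twist": [0,-0.1,0],"fingers": -1},
  {"slide": [0.019,-0.002,0.003],"twist": [0,-0.266,0],"fingers": -1},
  {"slide": [0.032,-0.002,0.01],"twist": [0,-0.433,0],"fingers": -1},
  {"slide": [0.046,-0.002,0.019],"twist": [0,-0.6,0],"fingers": -1},
  {"slide": [0.054,-0.002,0.026],"twist": [0,-0.68,0],"fingers": -1},
  {"slide": [0.062,-0.002,0.031],"twist": [0,-0.7,0],"fingers": -1},
])

```text
t: 13.2
tool_pos: [0.4824, -0.0161, 0.1904]
ee_rot: [[0.984, -0.093, 0.15], [-0.093, -0.996, -0.011], [0.151, -0.003, -0.989]]
force: [-0.5, -0.7, -3.1]
grip_width: 0.0172
```

```bash
python3 - <<'E'
from h import *
lipnow(); print(get_state()['q'].round(3))
brow([(-.02,.092,9),(-.02,.088,12),(-.02,.086,16),(-.02,.082,20),(-.02,.08,24),(-.018,.08,28),(-.016,.08,32),(-.014,.08,35),(-.014,.08,35)])
E
```

```text
lip [-0.0659  0.234   0.0989] yaw,pitch,roll [5.71 6.22 0.23] F [-0.5 -0.7 -3.1] t 13.2
[ 0.975  0.306 -1.152  2.08   0.428  0.827 -2.079]
{"slide": [0.001, -0.001, 0.003], "twist": [-0.007, -0.093, -0.005], "fingers": -1},
{"slide": [0.015, -0.001, -0.001], "twist": [-0.007, -0.193, -0.005], "fingers": -1},
{"slide": [0.036, -0.002, -0.012], "twist": [-0.008, -0.326, -0.005], "fingers": -1},
{"slide": [0.057, -0.002, -0.017], "twist": [-0.008, -0.459, -0.004], "fingers": -1},
{"slide": [0.08, -0.002, -0.026], "twist": [-0.008, -0.593, -0.004], "fingers": -1},
{"slide": [0.109, -0.002, -0.037], "twist": [-0.009, -0.726, -0.004], "fingers": -1},
{"slide": [0.14, -0.002, -0.046], "twist": [-0.009, -0.859, -0.004], "fingers": -1},
{"slide": [0.164, -0.002, -0.051], "twist": [-0.009, -0.959, -0.004], "fingers": -1},
{"slide": [0.164, -0.002, -0.051], "twist": [-0.009, -0.959, -0.004], "fingers": -1},
```

Request:
carry_out([
  {"slide": [0.001,-0.001,0.003],"twist": [-0.007,-0.093,-0.005],"fingers": -1},
  {"slide": [0.015,-0.001,-0.001],"twist": [-0.007,-0.193,-0.005],"fingers": -1},
  {"slide": [0.036,-0.002,-0.012],"twist": [-0.008,-0.326,-0.005],"fingers": -1},
  {"slide": [0.057,-0.002,-0.017],"twist": [-0.008,-0.459,-0.004],"fingers": -1},
  {"slide": [0.08,-0.002,-0.026],"twist": [-0.008,-0.593,-0.004],"fingers": -1},
  {"slide": [0.109,-0.002,-0.037],"twist": [-0.009,-0.726,-0.004],"fingers": -1},
  {"slide": [0.14,-0.002,-0.046],"twist": [-0.009,-0.859,-0.004],"fingers": -1},
  {"slide": [0.164,-0.002,-0.051],"twist": [-0.009,-0.959,-0.004],"fingers": -1},
  {"slide": [0.164,-0.002,-0.051],"twist": [-0.009,-0.959,-0.004],"fingers": -1},
  {"slide": [0.164,-0.002,-0.051],"twist": [-0.009,-0.959,-0.004],"fingers": -1},
  {"slide": [0.164,-0.002,-0.051],"twist": [-0.009,-0.959,-0.004],"fingers": -1},
  {"slide": [0.164,-0.002,-0.051],"twist": [-0.009,-0.959,-0.004],"fingers": -1},
])

```text
t: 14.2
tool_pos: [0.5434, -0.0214, 0.2207]
ee_rot: [[0.936, -0.091, -0.341], [-0.086, -0.996, 0.03], [-0.342, 0.002, -0.94]]
force: [0.8, -0.7, -2.9]
grip_width: 0.017
```

```bash
python3 - <<'E'
from h import *
lipnow(); print(get_state()['q'].round(3))
s=snapshot('wrist'); s2=snapshot('scene')
cv2.imwrite('pics/w8.png',cv2.hconcat([s['pixels'][:,100:540],cv2.resize(s2['pixels'][150:290,200:324],(353,400),interpolation=cv2.INTER_CUBIC)]))
E
```

```text
lip [-0.064   0.2343  0.0802] yaw,pitch,roll [ 5.8  34.92  0.  ] F [ 0.8 -0.7 -2.9] t 14.2
[ 0.649  0.687 -0.984  1.554  0.423  1.532 -2.065]
```

View pics/w8.png

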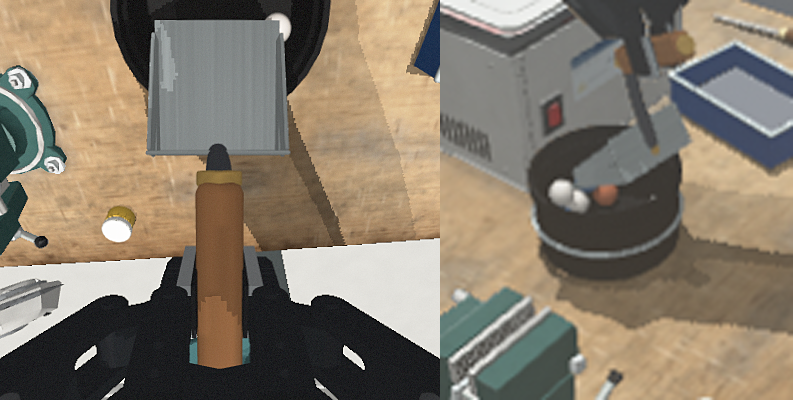

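```bash
python3 - <<'E'
from h import *
brow([(-.02,.11,33),(-.035,.14,27),(-.05,.16,20),(-.06,.17,12),(-.07,.17,6)])
st=get_state()
pA,RA=tool2(BC+scoopR(BY)@np.array([-.07,0,.17]),LIP,BY,np.radians(6))
st['tool_pos']=pA; st['ee_rot']=RA
p,R=tool2([.4219,-.0612,.13],[0,0,0],1.7944,0); print(p)
stages(p,R,5,st)
E
```

```text
{"slide": [-0.048, -0.001, -0.055], "twist": [0.0, 0.064, -0.001], "fingers": -1},
{"slide": [-0.135, -0.001, -0.082], "twist": [0.001, 0.264, -0.0], "fingers": -1},
{"slide": [-0.214, -0.0, -0.076], "twist": [0.001, 0.498, -0.0], "fingers": -1},
{"slide": [-0.269, -0.0, -0.042], "twist": [0.002, 0.764, 0.0], "fingers": -1},
{"slide": [-0.306, -0.0, 0.005], "twist": [0.002, 0.964, 0.0], "fingers": -1},
[ 0.44208918 -0.15056631  0.20736914]
1 [0.009, 0.069, 0.029] [0.148, 0.028, -0.705]
2 [-0.017, 0.069, 0.023] [0.148, 0.028, -0.705]
3 [-0.042, 0.06, 0.018] [0.148, 0.028, -0.705]
4 [-0.061, 0.042, 0.013] [0.148, 0.028, -0.705]
5 [-0.072, 0.018, 0.009] [0.148, 0.028, -0.705]
```

Request:
carry_out([
  {"slide": [-0.024,0,-0.028],"twist": [0,0.03,0],"fingers": -1},
  {"slide": [-0.048,0,-0.055],"twist": [0,0.064,0],"fingers": -1},
  {"slide": [-0.09,0,-0.07],"twist": [0,0.16,0],"fingers": -1},
  {"slide": [-0.135,0,-0.082],"twist": [0,0.264,0],"fingers": -1},
  {"slide": [-0.175,0,-0.08],"twist": [0,0.38,0],"fingers": -1},
  {"slide": [-0.214,0,-0.076],"twist": [0,0.498,0],"fingers": -1},
  {"slide": [-0.269,0,-0.042],"twist": [0,0.764,0],"fingers": -1},
  {"slide": [-0.306,0,0.005],"twist": [0,0.964,0],"fingers": -1},
  {"slide": [-0.306,0,0.005],"twist": [0,0.964,0],"fingers": -1},
])

```text
t: 15.05
tool_pos: [0.433, -0.0077, 0.2663]
ee_rot: [[0.991, -0.084, 0.101], [-0.084, -0.996, 0.0], [0.1, -0.009, -0.995]]
force: [-0.9, 1.5, -0.4]
grip_width: 0.0172
```

Request:
carry_out([
  {"slide": [0.009,0.069,0.029],"twist": [0.148,0.028,-0.705],"fingers": -1},
  {"slide": [0.009,0.069,0.029],"twist": [0.148,0.028,-0.705],"fingers": -1},
  {"slide": [0.009,0.069,0.029],"twist": [0.148,0.028,-0.705],"fingers": -1},
  {"slide": [0.009,0.069,0.029],"twist": [0.148,0.028,-0.705],"fingers": -1},
  {"slide": [0.009,0.069,0.029],"twist": [0.148,0.028,-0.705],"fingers": -1},
])

```text
t: 15.47
tool_pos: [0.4351, -0.0358, 0.2548]
ee_rot: [[0.953, 0.284, 0.107], [0.276, -0.958, 0.077], [0.124, -0.044, -0.991]]
force: [-0.5, 0.2, -2.0]
grip_width: 0.017
```

Request:
carry_out([
  {"slide": [-0.017,0.069,0.023],"twist": [0.148,0.028,-0.705],"fingers": -1},
  {"slide": [-0.017,0.069,0.023],"twist": [0.148,0.028,-0.705],"fingers": -1},
  {"slide": [-0.017,0.069,0.023],"twist": [0.148,0.028,-0.705],"fingers": -1},
  {"slide": [-0.017,0.069,0.023],"twist": [0.148,0.028,-0.705],"fingers": -1},
  {"slide": [-0.017,0.069,0.023],"twist": [0.148,0.028,-0.705],"fingers": -1},
])

```text
t: 15.88
tool_pos: [0.4375, -0.063, 0.2435]
ee_rot: [[0.788, 0.61, 0.085], [0.595, -0.789, 0.151], [0.159, -0.069, -0.985]]
force: [1.0, 0.0, -1.5]
grip_width: 0.017
```

```bash
python3 - <<'E'
from h import *
st=get_state(); print(st['q'].round(3),st['force'])
stages(*tool2([.4219,-.0612,.13],[0,0,0],1.7944,0),3)
E
```

```text
[ 1.296  0.156 -1.179  2.043 -0.021  0.973 -0.782] [ 0.9587783   0.00824375 -1.4878834 ]
1 [-0.045, 0.062, 0.019] [0.112, 0.032, -0.714]
2 [-0.065, 0.042, 0.015] [0.112, 0.032, -0.714]
3 [-0.076, 0.016, 0.012] [0.112, 0.032, -0.714]
```

Request:
carry_out([
  {"slide": [-0.045,0.062,0.019],"twist": [0.112,0.032,-0.714],"fingers": -1},
  {"slide": [-0.045,0.062,0.019],"twist": [0.112,0.032,-0.714],"fingers": -1},
  {"slide": [-0.045,0.062,0.019],"twist": [0.112,0.032,-0.714],"fingers": -1},
  {"slide": [-0.045,0.062,0.019],"twist": [0.112,0.032,-0.714],"fingers": -1},
  {"slide": [-0.045,0.062,0.019],"twist": [0.112,0.032,-0.714],"fingers": -1},
])

```text
t: 16.3
tool_pos: [0.4393, -0.0916, 0.2315]
ee_rot: [[0.515, 0.856, 0.053], [0.834, -0.514, 0.201], [0.199, -0.06, -0.978]]
force: [0.8, 0.4, -1.8]
grip_width: 0.0176
```

Request:
carry_out([
  {"slide": [-0.065,0.042,0.015],"twist": [0.112,0.032,-0.714],"fingers": -1},
  {"slide": [-0.065,0.042,0.015],"twist": [0.112,0.032,-0.714],"fingers": -1},
  {"slide": [-0.065,0.042,0.015],"twist": [0.112,0.032,-0.714],"fingers": -1},
  {"slide": [-0.065,0.042,0.015],"twist": [0.112,0.032,-0.714],"fingers": -1},
  {"slide": [-0.065,0.042,0.015],"twist": [0.112,0.032,-0.714],"fingers": -1},
])

```text
t: 16.72
tool_pos: [0.4408, -0.12, 0.2196]
ee_rot: [[0.173, 0.985, 0.005], [0.957, -0.169, 0.236], [0.233, -0.036, -0.972]]
force: [-0.1, -0.6, -1.4]
grip_width: 0.0175
```

Request:
carry_out([
  {"slide": [-0.076,0.016,0.012],"twist": [0.112,0.032,-0.714],"fingers": -1},
  {"slide": [-0.076,0.016,0.012],"twist": [0.112,0.032,-0.714],"fingers": -1},
  {"slide": [-0.076,0.016,0.012],"twist": [0.112,0.032,-0.714],"fingers": -1},
  {"slide": [-0.076,0.016,0.012],"twist": [0.112,0.032,-0.714],"fingers": -1},
  {"slide": [-0.076,0.016,0.012],"twist": [0.112,0.032,-0.714],"fingers": -1},
  {"slide": [-0.076,0.016,0.012],"twist": [0.112,0.032,-0.714],"fingers": -1},
])

```text
t: 17.22
tool_pos: [0.4418, -0.1486, 0.2078]
ee_rot: [[-0.192, 0.98, -0.053], [0.948, 0.199, 0.25], [0.255, -0.002, -0.967]]
force: [0.8, 0.3, -2.5]
grip_width: 0.0171
```

```bash
python3 - <<'E'
from h import *
st=get_state(); print(st['q'].round(3),st['force'])
for z in (.13,.05,.004,0,-.001): print(z,delta(*tool2([.4219,-.0612,z],[0,0,0],1.7944,0)))
s2=snapshot('side'); R,o=scoop_now(st); im=s2['pixels'].copy()
for q in proj(s2,o+np.array([(-.043,.04,0),(-.043,-.04,0),(-.136,0,.095)])@R.T): cv2.circle(im,tuple(int(v) for v in q),1,(255,0,255),-1)
cv2.imwrite('pics/side_pre.png',cv2.resize(im[120:270,230:400],(680,600),interpolation=cv2.INTER_CUBIC))
E
```

```text
[ 1.346  0.526 -1.215  1.903  0.273  1.154  0.231] [ 0.75426713  0.34086336 -2.50648802]
0.13 (array([-0.0051, -0.0003, -0.0001]), array([ 0.005 ,  0.0035, -0.0418]))
0.05 (array([-0.0561,  0.0002,  0.1932]), array([ 0.005 ,  0.0035, -0.0418]))
0.004 (array([-0.0854,  0.0004,  0.3044]), array([ 0.005 ,  0.0035, -0.0418]))
0 (array([-0.088 ,  0.0005,  0.3141]), array([ 0.005 ,  0.0035, -0.0418]))
-0.001 (array([-0.0886,  0.0005,  0.3165]), array([ 0.005 ,  0.0035, -0.0418]))
```

Descend to 3–4 mm above the bench.

Request:
carry_out([
  {"slide": [-0.02,0,0.06],"twist": [0.005,0.0035,-0.042],"fingers": -1},
  {"slide": [-0.038,0,0.125],"twist": [0.005,0.0035,-0.042],"fingers": -1},
  {"slide": [-0.056,0,0.193],"twist": [0.005,0.0035,-0.042],"fingers": -1},
  {"slide": [-0.072,0,0.255],"twist": [0.005,0.0035,-0.042],"fingers": -1},
  {"slide": [-0.0854,0,0.304],"twist": [0.005,0.0035,-0.042],"fingers": -1},
  {"slide": [-0.0854,0,0.304],"twist": [0.005,0.0035,-0.042],"fingers": -1},
  {"slide": [-0.0854,0,0.304],"twist": [0.005,0.0035,-0.042],"fingers": -1},
])

```text
t: 17.85
tool_pos: [0.4418, -0.1504, 0.0819]
ee_rot: [[-0.212, 0.976, -0.056], [0.943, 0.219, 0.251], [0.257, 0.0, -0.966]]
force: [-0.1, -0.1, -1.0]
grip_width: 0.0169
```

```bash
python3 - <<'E'
from h import *
st=get_state(); R,o=scoop_now(st); print(o,st['force'],Ro.from_matrix(R).as_euler('ZYX',degrees=True))
for z in (.001,0,-.001): print(z,delta(*tool2([.4219,-.0612,z],[0,0,0],1.7944,0)))
E
```

```text
[ 0.42162927 -0.06103582  0.00459515] [-0.10270989 -0.10688935 -0.95633153] [ 1.02772160e+02 -1.90820872e-02  3.96445874e-02]
0.001 (array([-0.0028,  0.0006,  0.0085]), array([-0.0009, -0.0006, -0.0016]))
0 (array([-0.0034,  0.0006,  0.0109]), array([-0.0009, -0.0006, -0.0016]))
-0.001 (array([-0.004 ,  0.0006,  0.0133]), array([-0.0009, -0.0006, -0.0016]))
```

Request:
carry_out([
  {"slide": [-0.0028,0,0.0085],"twist": [0,0,0],"fingers": -1},
  {"slide": [-0.0034,0,0.0115],"twist": [0,0,0],"fingers": -1},
  {"slide": [-0.0034,0,0.0115],"twist": [0,0,0],"fingers": -1},
  {"slide": [-0.0034,0,0.0115],"twist": [0,0,0],"fingers": -1},
])

```text
t: 18.18
tool_pos: [0.4421, -0.1508, 0.0778]
ee_rot: [[-0.212, 0.976, -0.056], [0.943, 0.219, 0.25], [0.256, 0.001, -0.967]]
force: [0.2, 0.5, -1.5]
grip_width: 0.0171
```

Request:
carry_out([
  {"slide": [-0.0006,0,0.002],"twist": [0,0,0],"fingers": -1},
  {"slide": [-0.0006,0,0.002],"twist": [0,0,0],"fingers": -1},
  {"slide": [-0.0006,0,0.002],"twist": [0,0,0],"fingers": -1},
])

```text
t: 18.43
tool_pos: [0.4422, -0.1509, 0.0771]
ee_rot: [[-0.212, 0.976, -0.055], [0.943, 0.219, 0.25], [0.256, 0.001, -0.967]]
force: [-1.5, -0.6, -1.4]
grip_width: 0.0171
```

Request:
carry_out([
  {"slide": [-0.0006,0,0.0022],"twist": [0,0,0],"fingers": -1},
  {"slide": [-0.0006,0,0.0022],"twist": [0,0,0],"fingers": -1},
  {"slide": [-0.0006,0,0.0022],"twist": [0,0,0],"fingers": -1},
])

```text
t: 18.68
tool_pos: [0.4421, -0.1509, 0.0761]
ee_rot: [[-0.211, 0.976, -0.055], [0.943, 0.219, 0.25], [0.256, 0.001, -0.967]]
force: [-0.9, -0.2, -2.1]
grip_width: 0.0174
```

Request:
carry_out([
  {"slide": [-0.0007,0,0.0026],"twist": [0,0,0],"fingers": -1},
  {"slide": [-0.0007,0,0.0026],"twist": [0,0,0],"fingers": -1},
  {"slide": [-0.0007,0,0.0026],"twist": [0,0,0],"fingers": -1},
])

```text
t: 18.93
tool_pos: [0.4421, -0.1509, 0.075]
ee_rot: [[-0.212, 0.976, -0.056], [0.943, 0.219, 0.25], [0.256, 0.001, -0.967]]
force: [0.4, 0.5, -2.2]
grip_width: 0.0173
```

```bash
python3 - <<'E'
from h import *
st=get_state();print(st['force'],st['tool_pos'])
s=snapshot('side'); w=snapshot('wrist')
im=s['pixels'].copy()
a=cv2.resize(im[165:225,245:305],(400,400),interpolation=cv2.INTER_CUBIC)
cv2.imwrite('pics/place.png',cv2.hconcat([a,cv2.resize(w['pixels'][:,120:520],(400,400))]))
E
```

```text
[ 0.35544767  0.50660691 -2.15718578] [ 0.44210186 -0.15085423  0.0749556 ]
```

View pics/place.png

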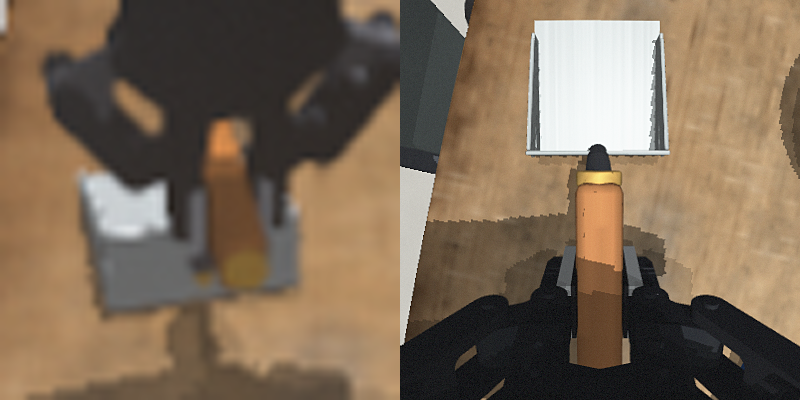

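Request:
carry_out([
  {"slide": [-0.0007,0,0.0026],"twist": [0,0,0],"fingers": -1},
  {"slide": [-0.0007,0,0.0026],"twist": [0,0,0],"fingers": -1},
  {"slide": [-0.0007,0,0.0026],"twist": [0,0,0],"fingers": -1},
])

```text
t: 19.28
tool_pos: [0.4421, -0.1509, 0.0739]
ee_rot: [[-0.212, 0.976, -0.056], [0.943, 0.219, 0.25], [0.256, 0.001, -0.967]]
force: [-0.1, -0.2, -1.9]
grip_width: 0.0174
```

Request:
carry_out([
  {"slide": [-0.0007,0,0.0026],"twist": [0,0,0],"fingers": -1},
  {"slide": [-0.0007,0,0.0026],"twist": [0,0,0],"fingers": -1},
  {"slide": [-0.0007,0,0.0026],"twist": [0,0,0],"fingers": -1},
])

```text
t: 19.53
tool_pos: [0.4421, -0.1509, 0.0728]
ee_rot: [[-0.212, 0.976, -0.056], [0.943, 0.219, 0.25], [0.257, 0.001, -0.967]]
force: [-0.1, 0.2, -2.1]
grip_width: 0.0171
```

```bash
python3 - <<'E'
from h import *
from scipy.optimize import least_squares
np.set_printoptions(precision=4,suppress=True)
st=get_state(); s=snapshot('wrist'); cv2.imwrite('pics/w9.png',s['pixels'])
R,o=scoop_now(st)
L=np.array([(.043,.0385,.0025),(.043,-.0385,.0025),(-.043,.04,.04),(-.043,-.04,.04)])
print(proj(s,o+L@R.T).round(1))
obs=np.array([(255,21),(380,21),(247,153),(388,153)],float)
f=lambda p:(proj(s,o+p[0]*R[:,0]+[0,0,p[1]]+L@(R@Ro.from_euler('Y',p[2]).as_matrix()).T)-obs).ravel()
r=least_squares(f,[0,0,0]);print(r.x,np.degrees(r.x[2]),r.fun.round(1))
print(o)
E
```

```text
[[261.2  39.4]
 [376.1  39.1]
 [247.6 163.5]
 [390.2 163.2]]
[ 0.009   0.0048 -0.0928] -5.319703351223982 [ 4.  -0.5 -1.8 -0.7  0.3  0.7  2.5  0.4]
[ 0.4221 -0.0615 -0.0046]
```

```bash
python3 - <<'E'
from h import *
from scipy.optimize import least_squares
np.set_printoptions(precision=4,suppress=True)
st=get_state(); s=snapshot('wrist'); R,o=scoop_now(st)
L=np.array([(.043,.0385,.0025),(.043,-.0385,.0025),(-.043,.04,.04),(-.043,-.04,.04)])
obs=np.array([(255,21),(380,21),(247,153),(388,153)],float)
gp=np.array([-.095,0,.095])
f=lambda p:(proj(s,o+(gp+[p[1],0,0]+(L-gp)@Ro.from_euler('Y',p[0]).as_matrix().T)@R.T)-obs).ravel()
for x0,g in (([0,0],f),([0],lambda p:f([p[0],0]))):
  r=least_squares(g,x0);print(r.x,np.degrees(r.x[0]),r.fun.round(1))
  sl=r.x[1] if len(x0)>1 else 0
  Y=Ro.from_euler('Y',r.x[0]).as_matrix()
  for n,c in (('lip',(.043,0,0)),('heel',(-.043,0,0))): print(n,o+R@(gp+[sl,0,0]+Y@(np.array(c)-gp)))
# level, pivot about grip, heel-lip at z=.004
th=-r.x[0]; R2=R@Ro.from_euler('Y',-r.x[0]).as_matrix()
E
```

```text
[-0.0717  0.0015] -4.106968537939238 [ 3.7 -0.2 -1.4 -0.4 -0.9  0.4  3.7  0.1]
lip [ 0.4108 -0.0118  0.0055]
heel [ 0.4297 -0.0955 -0.0006]
[-0.0836] -4.790721066107835 [ 3.2 -0.7 -0.9 -1.  -1.2  1.9  4.   1.6]
lip [ 0.4109 -0.0123  0.0072]
heel [ 0.4298 -0.0959  0.0001]
```

```bash
python3 - <<'E'
from h import *
Y=Ro.from_euler('Y',-.074).as_matrix(); gp=np.array([-.095,0,.095])
json.dump({'gl':(gp+Y.T@(GL-gp-[.001,0,0])).tolist(),'TS':(Y.T@TS).tolist()},open('g.json','w'))
E
python3 - <<'E'
from h import *
for z in (.004,.001): print(delta(*tool2([.4219,-.0612,z],[0,0,0],1.7944,0)))
E
```

```text
(array([ 0.0006,  0.0002, -0.0216]), array([ 1.000e-04, -1.404e-01, -3.100e-03]))
(array([-0.0013,  0.0001, -0.0144]), array([ 1.000e-04, -1.404e-01, -3.100e-03]))
```

Request:
carry_out([
  {"slide": [0.0006,0,-0.0216],"twist": [0,0,0],"fingers": -1},
  {"slide": [0.0006,0,-0.0216],"twist": [0,-0.14,0],"fingers": -1},
  {"slide": [0.0006,0,-0.0216],"twist": [0,-0.14,0],"fingers": -1},
  {"slide": [-0.0006,0,-0.017],"twist": [0,-0.14,0],"fingers": -1},
  {"slide": [-0.0013,0,-0.0144],"twist": [0,-0.14,0],"fingers": -1},
  {"slide": [-0.0013,0,-0.0144],"twist": [0,-0.14,0],"fingers": -1},
])

```text
t: 20.13
tool_pos: [0.4424, -0.1531, 0.0779]
ee_rot: [[-0.214, 0.976, -0.041], [0.959, 0.218, 0.182], [0.187, 0.0, -0.982]]
force: [-0.1, 0.4, -1.9]
grip_width: 0.0172
```

Request:
carry_out([
  {"slide": [-0.0006,0,0.0026],"twist": [0,0,0],"fingers": -1},
  {"slide": [-0.0006,0,0.0026],"twist": [0,0,0],"fingers": -1},
  {"slide": [-0.0006,0,0.0026],"twist": [0,0,0],"fingers": -1},
])

```text
t: 20.38
tool_pos: [0.4424, -0.1532, 0.0767]
ee_rot: [[-0.214, 0.976, -0.041], [0.959, 0.218, 0.183], [0.188, -0.0, -0.982]]
force: [-0.3, 0.2, -1.7]
grip_width: 0.017
```

Request:
carry_out([
  {"slide": [-0.0006,0,0.0026],"twist": [0,0,0],"fingers": -1},
  {"slide": [-0.0006,0,0.0026],"twist": [0,0,0],"fingers": -1},
  {"slide": [-0.0006,0,0.0026],"twist": [0,0,0],"fingers": -1},
])

```text
t: 20.63
tool_pos: [0.4427, -0.1535, 0.0759]
ee_rot: [[-0.214, 0.976, -0.041], [0.959, 0.217, 0.183], [0.187, 0.0, -0.982]]
force: [-2.1, -2.1, 8.7]
grip_width: 0.0172
```

Request:
carry_out([
  {"slide": [0,0,-0.0005],"twist": [0,0,0],"fingers": -1},
  {"slide": [0,0,-0.0005],"twist": [0,0,0],"fingers": -0.3},
  {"slide": [0,0,-0.0005],"twist": [0,0,0],"fingers": 0.3},
  {"slide": [0,0,-0.0005],"twist": [0,0,0],"fingers": 1},
  {"slide": [0,0,-0.0005],"twist": [0,0,0],"fingers": 1},
  {"slide": [0,0,-0.0005],"twist": [0,0,0],"fingers": 1},
  {"slide": [0,0,-0.0005],"twist": [0,0,0],"fingers": 1},
  {"slide": [0,0,-0.0005],"twist": [0,0,0],"fingers": 1},
])

```text
t: 21.3
tool_pos: [0.4426, -0.1535, 0.0761]
ee_rot: [[-0.214, 0.976, -0.041], [0.959, 0.217, 0.183], [0.187, 0.0, -0.982]]
force: [0.2, -0.6, 0.3]
grip_width: 0.0853
```

Request:
carry_out([
  {"slide": [0,0,-0.05],"twist": [0,0,0],"fingers": 1},
  {"slide": [0,0,-0.12],"twist": [0,0,0],"fingers": 1},
  {"slide": [0,0,-0.2],"twist": [0,0,0],"fingers": 1},
  {"slide": [0,0,-0.3],"twist": [0,0,0],"fingers": 1},
  {"slide": [0,0,-0.4],"twist": [0,0,0],"fingers": 1},
  {"slide": [0,0,-0.4],"twist": [0,0,0],"fingers": 1},
  {"slide": [0,0,-0.4],"twist": [0,0,0],"fingers": 1},
])

```text
t: 21.88
tool_pos: [0.4498, -0.1835, 0.2347]
ee_rot: [[-0.213, 0.976, -0.038], [0.959, 0.216, 0.181], [0.185, 0.002, -0.983]]
force: [-0.8, 0.4, -1.3]
grip_width: 0.0855
```

```bash
python3 - <<'E'
from h import *
np.set_printoptions(precision=4,suppress=True)
s=snapshot('wrist');s2=snapshot('scene')
for c in ('scene','side'):
    if c=='side': snapshot('side')
    print(c,[(np.round(d['rect']).tolist(),round(d['conf'],2)) for d in search_frame('ball_0_center',c)])
cv2.imwrite('pics/fin.png',cv2.hconcat([cv2.resize(s['pixels'],(448,280)),cv2.resize(s2['pixels'][150:290,215:385],(340,280),interpolation=cv2.INTER_CUBIC)]))
E
```

```text
scene [([246.0, 215.0, 254.0, 225.0], 0.22)]
side [([258.0, 181.0, 294.0, 214.0], 0.3)]
```

View pics/fin.png

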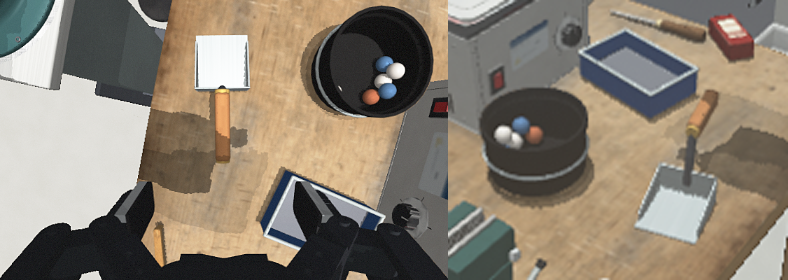

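```bash
python3 -c "from plant import sign_off; print(sign_off())"
```

```text
the job is handed in; nothing more can be done
None
```

The barrel is loaded and the job is handed in. One scoop picked up all six balls, I tipped them into the barrel, and then stood the scoop back on its flat pan at its starting spot. The clock read about 22 s of the 72 s allowed.

**Last checks:**
- **Balls:** five were plainly visible in the barrel in the last wrist picture; the sixth, white, was hidden. The tray looked empty and no ball was seen on the bench. All six had been in the pan just before tipping, and the pan was empty afterwards.
- **Scoop:** it stood flat on its pan, with the gripper open and about 16 cm clear.
- **Other things:** the red bar was where it had been in the last picture. The jar was upright when last seen, just after tipping, and I did not check it again.

**What went wrong or disagreed:**
- **Slipped grip:** pressing the scoop on the tray mat turned it about 4° lip-up in the gripper. I noticed when the first lowering met no contact where expected, measured the turn in the wrist picture, levelled the scoop and set it down with about 10 N of contact.
- **Joint 3:** while carrying the balls it came to -1.269 rad, almost at its -1.27 limit, but no reading went past it.
- **Ball detector:** it gave only low-confidence results at the end, including one wrong hit on the scoop, so the ball count comes from looking at the pictures.

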